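# Find the high spot of a dish rim with the dial gauge

### The arm

A 6-joint arm with a two-finger parallel gripper is mounted at the origin on the work surface. World frame = base frame: x ahead of the robot, y to its left, z up, the work surface at z = 0. Lengths are in mm, angles in degrees, forces in N, time in s.
With the tool pointing down it reaches from about 350 to 850 mm from the base axis. Payload 8.1 kg.
Tool frame: the origin (TCP) lies at the very end of the fingers, on their centre line; the grasp point (between the pads) lies grip_depth behind it (grip_depth is the distance from the TCP to the grasp point, in mm); z points along the fingers, y is the direction in which the jaws open and shut (so a half turn about z gives the same grasp; the last joint's range is limited). The gripper opens to 85 mm and grips with 20 to 120 N. Pads are 22 mm wide; open, the fingers measure 114 mm over their backs; the gripper's body (76 mm by 85 mm) begins 54 mm behind the grasp point. The pads swing forward as they close: fully open they stand 13 mm farther back than shut.
Start: joints at [-70.955, 7.471, 85.268, -0, 87.261, -4.893], TCP at [243.47, -548.386, 231.292] pointing down, gripper open.
Joint ranges: [-169.43, 169.43], [-51.17, 129.36], [1.28, 143.12], [-76.62, 256.62], [0, 156.53], [-152.29, 152.29]. Speed limits (degrees/s): [136.94, 136.94, 159.86, 180, 180, 180].

### API

Orientations are given as [roll, pitch, yaw] about the fixed x, y, z axes, in that order (R = Rz(yaw) Ry(pitch) Rx(roll)).
In Python, from bench import * gives the robot as it stands.
- The arm moves only by the tool step_arm, never from a script. Its argument "plan" is a list of rows, each an object of numbers: "grip": the finger opening in cm, from 0 to 8.54; "tx", "ty", "tz": the shift along the tool's x, y, z in cm; "ax", "ay", "az": the turn, a rotation vector about the tool's x, y, z in degrees. In form: [{"grip": .., "tx": .., "ty": .., "tz": .., "ax": .., "ay": .., "az": ..}, ...]. A call has 1 to 8 rows; each row shifts and turns the commanded pose from where the row before left it, along the tool's axes as they then stand; what a row does not reach is not made up. A row lasts 1/12 s, in which the tool goes at most 41.7 mm and 7.16 degrees, less where a joint would pass 70% of its speed; a pose out of reach is approached as far as the arm can. A call with a gripper value outside its range is refused whole. The fingers move at their own pace and stop on an object; "newtons" is the grip in N (left out, the last holds). Time passes only in rows, so rows that do not move let the fingers close. It gives the time, the measured TCP pose, the force and the opening at its end, in the units of the state.
- sense(): the state, without advancing time (a new reading comes with each control period).
- snapshot(name): name is "side" or "top" or "wrist"; returns the picture (400x640x3 uint8, red, green, blue); there is no depth.
- camera_model(name): a dict with "intrinsics" (3x3 intrinsics, pixels), "pose" (4x4, takes a point from camera to world coordinates); the wrist camera has in their place "T_tool_cam" (4x4, takes a point from camera to tool coordinates, whose origin is the TCP and whose axes are the flange's). Camera axes: x right, y down, z forward; pixel columns grow to the right and rows downward; lengths in mm; the calibration is good to about 2 mm. The wrist camera is an equidistant fisheye: a pixel r from the principal point sees the ray r / f radians off the axis. A picture is of the moment at which its call begins: read the wrist's pose just before it. camera_model takes no time and is no camera call.
- hand_in(): hands the job in, once; it reports no verdict.
The state is a dict: "time": time; "joint_pos": joint angles; "qd": joint speeds; "joint_efforts": joint torques, N m; "tool_pos": TCP position; "tcp_rot": TCP orientation; "ft_force": force on the tool from outside, world axes, zero at the start; "wrist_torque": the same for the moment, N m; "finger_gap": finger opening in mm.
Only numpy, scipy, OpenCV 4.12 (cv2) and the standard library are available. Lean on these libraries where they do the work, as an engineer would, in place of code of your own. Each camera call takes 0.05 s, during which the arm holds its last target.

### The job

The rim of the bisque dish in the rim gauge is uneven and has to be rubbed down at its highest spot. Swing the gauge arm in to its stop, press it down gently until the plunger bears on the rim and the needle shows about 3 mm, then turn the wheel, which has knobs for that, watching the needle, and leave the very highest spot of the rim standing under the plunger, with the gauge resting on it. The rim has a lesser hump too, which is not the one wanted; never run the plunger to the end of its travel, keep your fingers off the dish and leave the other things on the bench where they are.

Things in the scene. Friction and masses are not known exactly. Their poses are not given: they have to be found in the camera images.
- rig: the rim gauge, bolted to the bench: one grey cast base 400 x 190 mm and 20 mm high, carrying a turning wheel and, 208 mm from the wheel's axis, an upright steel column (20 mm diameter, top 275 mm above the bench). Origin on the wheel's axis at bench height; x points level to the column, z up. The base reaches 138 mm from the axis at -x and 262 mm at +x.
- wheel: the wheel: an aluminium disc of 236 mm diameter, top 82 mm above the bench, with three flat steel chuck bars on it (top 92 mm). It turns either way without end about its upright axis, against 0.12 N m of friction, and stays where it is left. Origin on the axis at bench height, z up; its x axis points to knob 1 and turns with it.
- knob1 (a point): top centre of the first of the wheel's three alike upright black knobs: 16 mm diameter, 41 mm high (100 to 141 mm above the bench, on a 22 mm wide collar), 104 mm from the axis, 120 degrees apart. 24 mm gap to the dish's rim. Knobs 1, 2, 3 follow anticlockwise seen from above. A knob does not turn on its bar, but fingers can slip about it.
- knob2 (a point): top centre of the second knob
- knob3 (a point): top centre of the third knob
- dish: the bisque dish held by its foot in the chuck, turning with the wheel: 144 mm diameter, lip 8 mm thick and round, its crest 68 mm from the axis and 142 mm above the bench on average: one highest hump, one 2 mm lower about opposite, hollows 6 mm below the highest between. Origin under its foot, on the axis; its axes turn with the wheel and do not tell where the humps are.
- sleeve: the aluminium sleeve that carries the gauge arm; it slides on the column and stays where it is left (9 N friction; it carries 4.6 N of weight, its own included). Origin on the column's axis at the height of the middle of the arm: 245 mm above the bench when highest, 170 mm when lowest.
- gauge_arm (a joint): swing of the gauge arm about the column, rad: 0 = in against its stop, pointing to the wheel's axis, the plunger over the rim's crest; positive = swung away, clockwise seen from above, up to 1.25. 0.5 N m of friction; it stays where it is left. The arm is a flat bar 18 mm wide, 14 mm thick, with the dial gauge at its end, 140 mm from the column's axis.
- gauge_grip (a point): top centre of the upright black grip on the gauge arm: 16 mm diameter, 43 mm high over the bar (its lowest 4 mm are 21 mm wide), 65 mm from the column's axis. Its x axis points along the arm to the column, z up. The arm is swung, raised and lowered by it.
- dial (a point): centre of the dial's white face, which looks up, 28 mm over the middle of the arm: 62 mm diameter gauge, black needle, a long black graduation every 1 mm (12 in a turn).
- plunger: the sprung upright plunger under the dial, 4.4 mm thick with a 6 mm ball end; 12 mm travel, 1.2 N to start, 3 N at the end of it. Origin at the ball's lowest point; free, it hangs 53 mm below the middle of the arm (103 mm below the top of the grip).
- plunger_tip (a point): the lowest point of the plunger's ball end, which rests on the rim's crest
- needle (a joint): reading of the dial gauge, rad clockwise: 0 = plunger free, the needle pointing to the column; 0.5236 rad (30 degrees) for each mm that the plunger is pushed in; 6.283 at the end of its travel.
- cup_a: a plain bisque cup, 82 mm wide and 70 mm high, on the ware board; origin under its centre
- cup_b: a like bisque cup on the ware board
- cup_c: a like bisque cup on the ware board
- rub_block: a rubbing block of wood with a grit sole, 85 x 55 x 30 mm, lying near the gauge; origin under its centre
- brush: a 170 mm brush lying on the bench
- glaze_jar: a white lidded jar, 68 mm wide and 74 mm high; origin under its centre
- rib: a flat wooden rib, 100 x 45 x 7 mm
- squeeze: a squeeze bottle, 54 mm wide and 150 mm high; origin under its centre

How it is judged (in metres and radians):
On the way:
1. the gauge arm is in and the plunger bears on the rim, the needle showing 1.5 to 5 mm (value of joint gauge_arm below 0.15 rad and contact force between plunger and dish above 0.3 N and value of joint needle between 0.7854 and 2.618 rad), for 0.3 s.
At the end, for the whole second after the job is handed in: The wheel stands still with the rim's highest hump under the plunger: the tip is within 0.7 mm of the highest level of the rim (about 17 degrees of the wheel either way), the arm is in at its stop (within 0.15 rad), and the plunger bears on the rim with the needle showing at least 0.5 mm (value of joint gauge_arm below 0.15 rad and contact force between plunger and dish above 0.3 N and value of joint needle above 0.2618 rad and height (world z) of plunger_tip above 0.1447 m and angular speed of wheel below 0.03 rad/s); the robot touches nothing.
It fails at once if the plunger was run to the end of its travel (more than 11.5 mm) (value of joint needle above 6.021 rad).
It fails at once if the robot pressed on the dish (over 2 N) (contact force between any of the fingers, the arm and dish above 2 N).
It fails at once if a bystander was pushed more than 30 mm (distance of any of cup_a, cup_b, cup_c, rub_block, brush, glaze_jar, rib, squeeze from where it was at the start of the episode above 0.03 m).
It also fails if it takes over 72 s, if anything falls off the work surface, if the arm or the gripper's body presses on something with over 40 N, if the wrist force passes 120 N, or if a joint passes its speed limit or range.

## Working session

There is one attempt and no reset: what is moved stays moved. The work goes in short steps, Python scripts to look and compute and a tool call to move; the robot and the scene stay as the last step left them, time stands still between calls to the robot, and variables do not carry over. Pictures are saved under pics/ and viewed, and the job is handed in when it is done.

Besides the shell and the picture viewer there is one more tool, called as name([rows], argument=value, ...), one row to a line, values as JSON. step_arm: Moves the arm, as the interface text tells. Its arguments: {"type":"object","properties":{"plan":{"type":"array","items":{"type":"object","properties":{"grip":{"type":"number"},"tx":{"type":"number"},"ty":{"type":"number"},"tz":{"type":"number"},"ax":{"type":"number"},"ay":{"type":"number"},"az":{"type":"number"}}}},"newtons":{"type":"number"}},"required":["plan"]}

```bash
ls; mkdir -p pics
python3 - <<'E'
from bench import *
import cv2,numpy as np
s=sense();print(s)
for n in("side","top","wrist"):
    cv2.imwrite(f"pics/{n}0.png",snapshot(n)[:,:,::-1]);print(n,camera_model(n))
E
```

```text
pics
{'time': 0.0, 'joint_pos': array([-7.09524615e+01,  7.51476778e+00,  8.53324391e+01,  5.55011245e-04,
        8.72604931e+01, -4.89282149e+00]), 'qd': array([-0.06158107, -0.03231804, -0.01750987, -0.12066097, -0.04988936,
        0.04424253]), 'joint_efforts': array([ 1.47933300e-03, -5.69394922e+01, -5.00550270e+01,  6.09694575e-05,
        1.50246854e-02, -5.73394473e-06]), 'tool_pos': array([ 243.31175747, -547.83226659,  230.21769166]), 'tcp_rot': array([-1.79892740e+02, -9.73825310e-03,  2.39403238e+01]), 'ft_force': array([-0.13327002,  0.37925048,  0.41094846]), 'wrist_torque': array([ 0.0109071 , -0.00617651, -0.03520611]), 'finger_gap': 85.43898430637431}
side {'intrinsics': array([[451.5305363 ,   0.        , 308.73546963],
       [  0.        , 451.5305363 , 193.15639193],
       [  0.        ,   0.        ,   1.        ]]), 'pose': array([[-6.86233325e-01, -3.93202118e-01,  6.11944375e-01,
        -2.81294905e+02],
       [-7.27370086e-01,  3.75662450e-01, -5.74291286e-01,
         7.84946870e+02],
       [-4.07197353e-03, -8.39207852e-01, -5.43795550e-01,
         
[... 459 characters left out ...]
    [ 6.49461203e-03, -2.19853432e-01, -9.75511296e-01,
         1.73985777e+03],
       [ 0.00000000e+00,  0.00000000e+00,  0.00000000e+00,
         1.00000000e+00]])}
wrist {'intrinsics': array([[309.70691629,   0.        , 319.79674611],
       [  0.        , 309.70691629, 202.62310674],
       [  0.        ,   0.        ,   1.        ]]), 'T_tool_cam': array([[ 5.51068567e-04, -9.64956356e-01, -2.62409845e-01,
         6.67155037e+01],
       [ 9.99999229e-01,  2.39747096e-04,  1.21840954e-03,
        -4.29900747e-01],
       [-1.11280003e-03, -2.62410314e-01,  9.64955744e-01,
        -1.42850401e+02],
       [ 0.00000000e+00,  0.00000000e+00,  0.00000000e+00,
         1.00000000e+00]])}
```

View pics/side0.png

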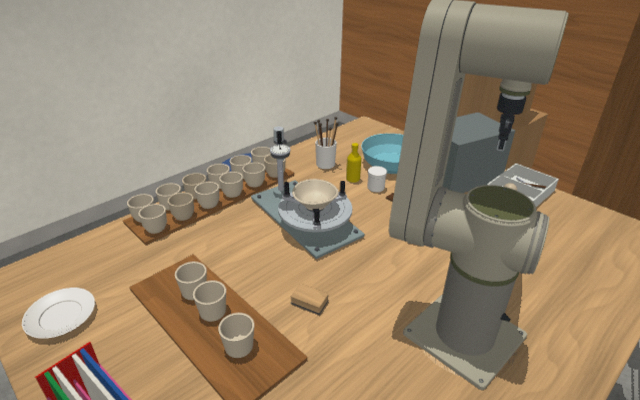

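View pics/top0.png

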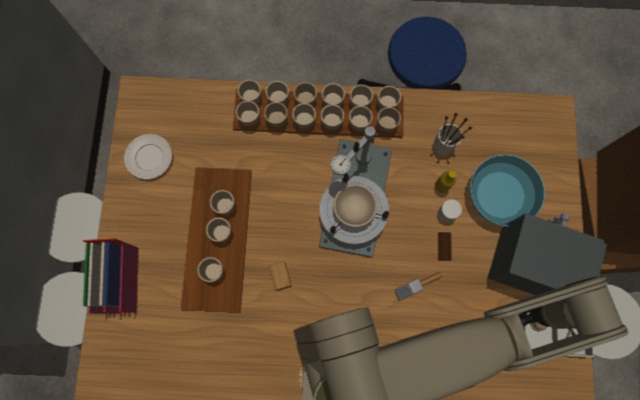

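View pics/wrist0.png

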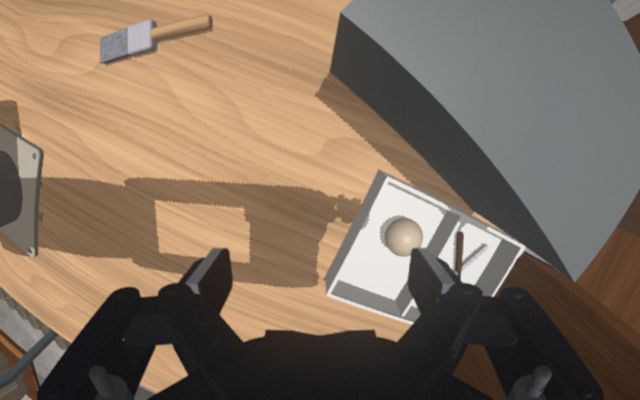

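Run:
```python
import cv2
a=cv2.imread("pics/top0.png");cv2.imwrite("pics/top0z.png",cv2.resize(a[60:260,200:460],None,fx=3,fy=3,interpolation=2))
a=cv2.imread("pics/side0.png");cv2.imwrite("pics/side0z.png",cv2.resize(a[120:320,170:430],None,fx=3,fy=3,interpolation=2))
```

```text
(no output)
```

View pics/top0z.png

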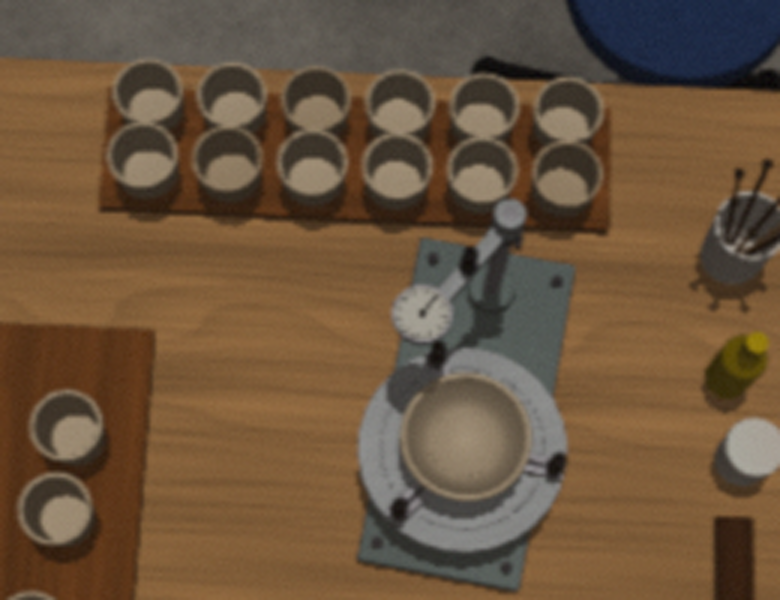

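View pics/side0z.png

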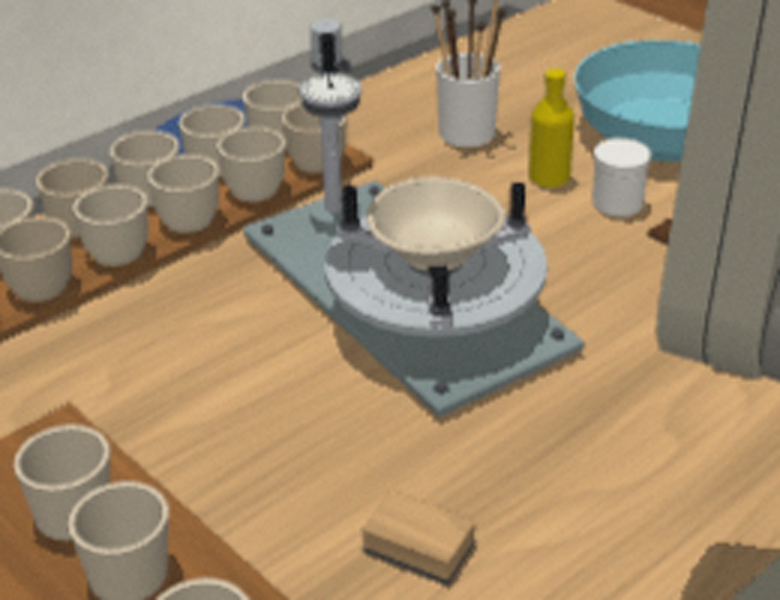

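```bash
cat > h.py <<'E'
from bench import *
import cv2,numpy as np
def ray(n,u,v):
    c=camera_model(n);K=c["intrinsics"]
    if n=="wrist":
        s=sense();from scipy.spatial.transform import Rotation as R
        x,y=(u-K[0,2])/K[0,0],(v-K[1,2])/K[1,1];r=np.hypot(x,y)
        d=np.array([np.sin(r)*x/r,np.sin(r)*y/r,np.cos(r)])
        T=np.eye(4);T[:3,:3]=R.from_euler("xyz",s["tcp_rot"],degrees=True).as_matrix();T[:3,3]=s["tool_pos"]
        T=T@c["T_tool_cam"]
    else:
        d=np.linalg.solve(K,[u,v,1.]);T=c["pose"]
    return T[:3,3],T[:3,:3]@d
def onz(n,u,v,z):
    o,d=ray(n,u,v);return o+d*(z-o[2])/d[2]
def two(a,b):
    (o1,d1),(o2,d2)=a,b;t=np.linalg.lstsq(np.c_[d1,-d2],o2-o1,rcond=None)[0]
    p,q=o1+d1*t[0],o2+d2*t[1];return (p+q)/2,np.linalg.norm(p-q)
def proj(n,p):
    c=camera_model(n);T=np.linalg.inv(c["pose"]);q=c["intrinsics"]@(T[:3,:3]@np.array(p)+T[:3,3]);return q[:2]/q[2]
def snap(n,name):
    a=snapshot(n)[:,:,::-1].copy();cv2.imwrite(f"pics/{name}.png",a);return a
E
python3 - <<'E'
from h import *
z=lambda x,y:(200+x/3,60+y/3)
s=lambda x,y:(170+x/3,120+y/3)
col=onz("top",*z(510,213),275);print("col",col, onz("side",*s(326,31),275))
print("dial",two(ray("top",*z(421,313)),ray("side",*s(330,92))))
for nm,a,b in (("kA",(438,349),(348,190)),("kB",(558,461),(518,187)),("kC",(398,514),(440,270))):
    print(nm,onz("top",*z(*a),138),onz("side",*s(*b),138),two(ray("top",*z(*a)),ray("side",*s(*b))))
print("dish",onz("top",*z(466,438),142), onz("side",*s(437,215),142))
print("grip",two(ray("top",*z(468,257)),ray("side",*s(327,38))))
E
```

```text
col [771.74924428 -68.99091457 275.        ] [754.81019605 -55.92283662 275.        ]
dial (array([663.33042274,  17.51826283, 262.60743221]), np.float64(1.4332439785609596))
kA [663.29739958  -5.21380147 138.        ] [663.52641139  -2.35064386 138.        ] (array([664.59035994,  -4.57039246, 136.3512401 ]), np.float64(2.0992604439238116))
kB [ 543.31151412 -139.73831788  138.        ] [ 542.67751333 -137.5819884   138.        ] (array([ 543.98732896, -139.671056  ,  136.45467203]), np.float64(0.8350158045881182))
kC [477.00031577  31.0125653  138.        ] [489.66619858  30.01651976 138.        ] (array([479.3431667 ,  33.95915638, 144.27378551]), np.float64(8.91811086802517))
dish [563.25973744 -39.05684034 142.        ] [558.25843025 -32.30292363 142.        ]
grip (array([716.95401222, -26.41226135, 289.29081866]), np.float64(0.4630547143583175))
```

Run:
```python
from h import *
for p in [(513,216),(605,247),(590,305),(492,287),(490,262)]: print(p,onz("top",*p,0),onz("top",*p,200),onz("top",*p,300))
try: print(grip_depth)
except Exception as e: print(e)
import bench;print([x for x in dir(bench) if x[0]!='_'])
```

```text
(513, 216) [ 586.35037293 -605.0392078     0.        ] [ 540.80266046 -529.4651106   200.        ] [ 518.02880422 -491.67806201  300.        ]
(605, 247) [ 490.60483239 -922.45241633    0.        ] [ 456.06325414 -810.39105968  200.        ] [ 438.79246502 -754.36038135  300.        ]
(590, 305) [ 288.49100982 -856.0282042     0.        ] [ 277.18280462 -751.60243863  200.        ] [ 271.52870202 -699.38955584  300.        ]
(492, 287) [ 333.93092087 -523.97567725    0.        ] [ 317.39931041 -457.71998897  200.        ] [ 309.13350518 -424.59214483  300.        ]
(490, 262) [ 419.50072195 -519.38657995    0.        ] [ 393.1326981  -453.65841724  200.        ] [ 379.94868618 -420.79433588  300.        ]
18.700000000000003
['PlanningError', 'camera_model', 'grip_depth', 'hand_in', 'sense', 'snapshot']
```

step_arm([
  {"tz": -4},
  {"tz": -4},
  {"tz": -4},
  {"tx": 0.5,"ty": -3.8},
  {"tx": 0.5,"ty": -3.8},
  {"tx": 0.5,"ty": -3.8},
  {"tx": 0.5,"ty": -3.8},
  {"tx": 3.4,"ty": -2.1},
])

```text
invalid input
```

step_arm([
  {"tx": 3.5,"ty": -2.1},
  {"tx": 3.5,"ty": -2.1},
  {"tx": 3.5,"ty": -2.1},
  {"tx": 3.5,"ty": -2.1},
  {"tx": 3.5,"ty": -2.1},
  {"tx": 4},
  {"tx": 4},
  {"tx": 4},
])

```text
invalid input
```

step_arm([
  {"tx": 4},
  {"tx": 4},
  {"tx": 4},
  {"tx": 4},
  {"tx": 4},
  {"az": -7},
  {"az": -7},
  {"az": -7},
])

```text
invalid input
```

step_arm([
  {"az": -7},
  {"az": -7},
  {"az": -7},
  {"az": -7},
  {"az": -7},
  {"az": -7},
  {"az": -7},
  {"az": -7},
])

```text
invalid input
```

step_arm([
  {"az": -7},
  {"az": -7},
  {"az": -7},
  {"az": -7},
  {"az": -7},
  {"az": -7},
  {"tz": 0},
])

```text
invalid input
```

Run:
```python
from h import *
s=sense();print(s['time'],s['tool_pos'],s['tcp_rot'],s['joint_pos'])
snap("wrist","w1")
```

```text
0.15 [ 243.33919969 -547.97394892  230.4709833 ] [-1.79916637e+02 -6.97409367e-03  2.39406635e+01] [-7.09539696e+01  7.50670886e+00  8.53147767e+01 -1.64357217e-04
  8.72621684e+01 -4.89463017e+00]
```

View pics/w1.png

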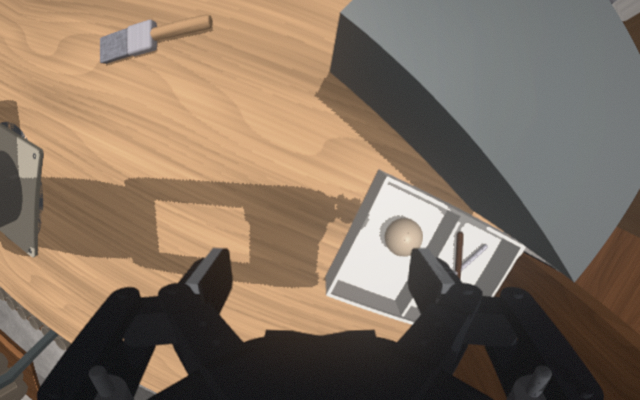

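step_arm([
  {"grip": 8.5,"tx": 0,"ty": 0,"tz": -4,"ax": 0,"ay": 0,"az": 0},
  {"grip": 8.5,"tx": 0,"ty": 0,"tz": -4,"ax": 0,"ay": 0,"az": 0},
  {"grip": 8.5,"tx": 0,"ty": 0,"tz": -4,"ax": 0,"ay": 0,"az": 0},
  {"grip": 8.5,"tx": 0.5,"ty": -3.8,"tz": 0,"ax": 0,"ay": 0,"az": 0},
  {"grip": 8.5,"tx": 0.5,"ty": -3.8,"tz": 0,"ax": 0,"ay": 0,"az": 0},
  {"grip": 8.5,"tx": 0.5,"ty": -3.8,"tz": 0,"ax": 0,"ay": 0,"az": 0},
  {"grip": 8.5,"tx": 0.5,"ty": -3.8,"tz": 0,"ax": 0,"ay": 0,"az": 0},
  {"grip": 8.5,"tx": 3.5,"ty": -2.1,"tz": 0,"ax": 0,"ay": 0,"az": 0},
], newtons=40)

```text
time: 0.87
tool_pos: [220.0, -366.9, 351.2]
tcp_rot: [-180.0, 0.1, 23.7]
ft_force: [2.5, -0.0, -0.5]
finger_gap: 84.8
```

step_arm([
  {"grip": 8.5,"tx": 3.5,"ty": -2.1,"tz": 0,"ax": 0,"ay": 0,"az": 0},
  {"grip": 8.5,"tx": 3.5,"ty": -2.1,"tz": 0,"ax": 0,"ay": 0,"az": 0},
  {"grip": 8.5,"tx": 3.5,"ty": -2.1,"tz": 0,"ax": 0,"ay": 0,"az": 0},
  {"grip": 8.5,"tx": 3.5,"ty": -2.1,"tz": 0,"ax": 0,"ay": 0,"az": 0},
  {"grip": 8.5,"tx": 3.5,"ty": -2.1,"tz": 0,"ax": 0,"ay": 0,"az": 0},
  {"grip": 8.5,"tx": 4,"ty": 0,"tz": 0,"ax": 0,"ay": 0,"az": 0},
  {"grip": 8.5,"tx": 4,"ty": 0,"tz": 0,"ax": 0,"ay": 0,"az": 0},
  {"grip": 8.5,"tx": 4,"ty": 0,"tz": 0,"ax": 0,"ay": 0,"az": 0},
])

```text
time: 1.53
tool_pos: [452.1, -150.6, 351.6]
tcp_rot: [179.9, -0.0, 24.0]
ft_force: [0.3, -1.3, 0.5]
finger_gap: 84.9
```

step_arm([
  {"grip": 8.5,"tx": 4,"ty": 0,"tz": 0,"ax": 0,"ay": 0,"az": 0},
  {"grip": 8.5,"tx": 4,"ty": 0,"tz": 0,"ax": 0,"ay": 0,"az": 0},
  {"grip": 8.5,"tx": 4,"ty": 0,"tz": 0,"ax": 0,"ay": 0,"az": 0},
  {"grip": 8.5,"tx": 4,"ty": 0,"tz": 0,"ax": 0,"ay": 0,"az": 0},
  {"grip": 8.5,"tx": 4,"ty": 0,"tz": 0,"ax": 0,"ay": 0,"az": 0},
  {"grip": 8.5,"tx": 0,"ty": 0,"tz": 0,"ax": 0,"ay": 0,"az": -7},
  {"grip": 8.5,"tx": 0,"ty": 0,"tz": 0,"ax": 0,"ay": 0,"az": -7},
  {"grip": 8.5,"tx": 0,"ty": 0,"tz": 0,"ax": 0,"ay": 0,"az": -7},
])

```text
time: 2.2
tool_pos: [633.9, -70.4, 349.3]
tcp_rot: [-179.9, 0.1, 45.4]
ft_force: [-0.9, -0.1, -0.2]
finger_gap: 85.0
```

step_arm([
  {"grip": 8.5,"tx": 0,"ty": 0,"tz": 0,"ax": 0,"ay": 0,"az": -7},
  {"grip": 8.5,"tx": 0,"ty": 0,"tz": 0,"ax": 0,"ay": 0,"az": -7},
  {"grip": 8.5,"tx": 0,"ty": 0,"tz": 0,"ax": 0,"ay": 0,"az": -7},
  {"grip": 8.5,"tx": 0,"ty": 0,"tz": 0,"ax": 0,"ay": 0,"az": -7},
  {"grip": 8.5,"tx": 0,"ty": 0,"tz": 0,"ax": 0,"ay": 0,"az": -7},
  {"grip": 8.5,"tx": 0,"ty": 0,"tz": 0,"ax": 0,"ay": 0,"az": -7},
  {"grip": 8.5,"tx": 0,"ty": 0,"tz": 0,"ax": 0,"ay": 0,"az": -7},
  {"grip": 8.5,"tx": 0,"ty": 0,"tz": 0,"ax": 0,"ay": 0,"az": -7},
])

```text
time: 2.87
tool_pos: [633.3, -71.1, 351.0]
tcp_rot: [-180.0, -0.0, 101.3]
ft_force: [-0.5, -0.6, -0.5]
finger_gap: 85.1
```

step_arm([
  {"grip": 8.5,"tx": 0,"ty": 0,"tz": 0,"ax": 0,"ay": 0,"az": -7},
  {"grip": 8.5,"tx": 0,"ty": 0,"tz": 0,"ax": 0,"ay": 0,"az": -7},
  {"grip": 8.5,"tx": 0,"ty": 0,"tz": 0,"ax": 0,"ay": 0,"az": -7},
  {"grip": 8.5,"tx": 0,"ty": 0,"tz": 0,"ax": 0,"ay": 0,"az": -7},
  {"grip": 8.5,"tx": 0,"ty": 0,"tz": 0,"ax": 0,"ay": 0,"az": -7},
  {"grip": 8.5,"tx": 0,"ty": 0,"tz": 0,"ax": 0,"ay": 0,"az": -7},
  {"grip": 8.5,"tx": 0,"ty": 0,"tz": 0,"ax": 0,"ay": 0,"az": 0},
])

```text
time: 3.45
tool_pos: [633.3, -71.1, 351.0]
tcp_rot: [-180.0, -0.0, 143.3]
ft_force: [0.7, 0.1, 0.5]
finger_gap: 84.8
```

Run:
```python
from h import *
s=sense();print(s['time'],s['tool_pos'],s['tcp_rot'],s['joint_pos'])
snap("wrist","w2")
```

```text
3.45 [633.28100645 -71.09348802 350.95051498] [-1.79986649e+02 -3.07917610e-02  1.43283367e+02] [-1.10144339e+01  1.24930199e+01  6.73154760e+01  1.34583119e-03
  1.00225039e+02 -6.42975659e+01]
```

View pics/w2.png

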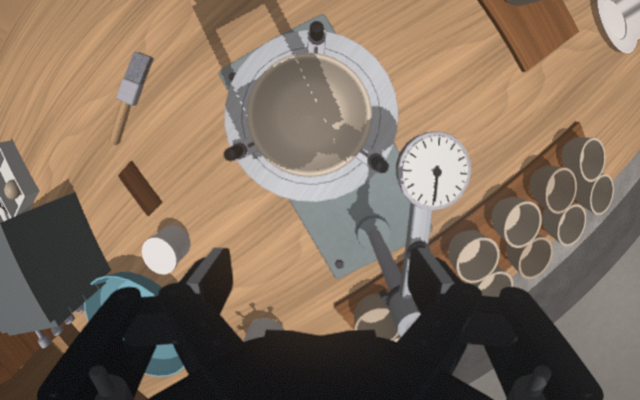

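Run:
```python
from h import *
for z in(262,268,273): print("dial",onz("wrist",436,171,z))
print("dial2",two(ray("wrist",436,171),ray("side",170+330/3,120+92/3)),two(ray("wrist",436,171),ray("top",200+421/3,60+313/3)))
for p in [(316,29),(232,153),(380,162)]: print(onz("wrist",*p,141))
print("dish",onz("wrist",310,114,142))
print("col",onz("wrist",410,322,275))
```

```text
dial [665.88908628  20.47883441 262.        ]
dial [663.68302432  19.15961865 268.        ]
dial [661.84463935  18.06027217 273.        ]
dial2 (array([663.50918323,  18.78637843, 263.75565932]), np.float64(3.996015834861177)) (array([661.18988094,  18.13111377, 273.00123617]), np.float64(1.2496721024899955))
[492.5961972   30.49862539 141.        ]
[ 547.0380462  -134.41782788  141.        ]
[660.40437938  -3.57928076 141.        ]
dish [568.22670744 -35.19269839 142.        ]
col [765.51692469 -69.17086713 275.        ]
```

step_arm([
  {"grip": 8.5,"tx": -1.5,"ty": 2.9,"tz": 0,"ax": 0,"ay": 0,"az": 0},
  {"grip": 8.5,"tx": -1.5,"ty": 2.9,"tz": 0,"ax": 0,"ay": 0,"az": 0},
  {"grip": 8.5,"tx": -1.3,"ty": 2.8,"tz": 0,"ax": 0,"ay": 0,"az": 0},
  {"grip": 5.5,"tx": 0,"ty": 0,"tz": 0,"ax": 0,"ay": 0,"az": 2.8},
  {"grip": 5.5,"tx": 0,"ty": 0,"tz": 2,"ax": 0,"ay": 0,"az": 0},
  {"grip": 5.5,"tx": 0,"ty": 0,"tz": 1,"ax": 0,"ay": 0,"az": 0},
])

```text
time: 4.0
tool_pos: [719.8, -28.0, 318.7]
tcp_rot: [-179.9, -0.1, 139.9]
ft_force: [-0.1, 0.2, -0.8]
finger_gap: 54.9
```

Run:
```python
from h import *
s=sense();print(s['time'],s['tool_pos'],s['tcp_rot'],s['joint_pos'])
snap("wrist","w3")
```

```text
4.0 [719.82630035 -27.95733972 318.72300213] [-1.79935901e+02 -9.33772184e-02  1.39913881e+02] [-6.29922569e+00  2.62973368e+01  5.37966097e+01 -1.36709958e-03
  1.00019306e+02 -5.62133956e+01]
```

View pics/w3.png

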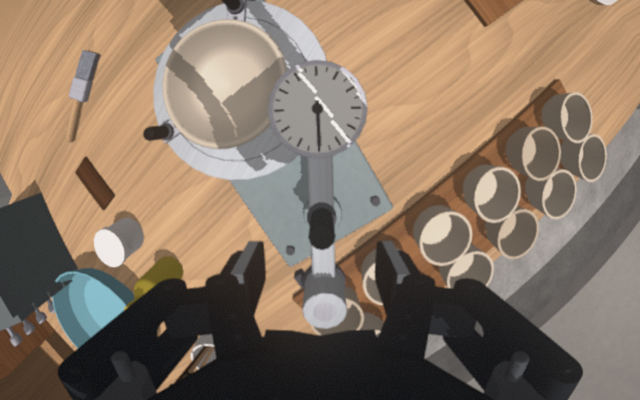

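Run:
```python
from h import *
for z in (285,290,295): print(onz("wrist",321,237,z),onz("wrist",325,309,275),onz("wrist",318,108,z-22))
a=cv2.imread("pics/w3.png");cv2.imwrite("pics/w3z.png",cv2.resize(a[40:340,220:420],None,fx=2,fy=2,interpolation=2))
```

```text
[721.13078379 -28.73562436 285.        ] [768.48760881 -64.6519255  275.        ] [661.08219345  19.13892191 263.        ]
[719.63140622 -27.48066113 290.        ] [768.48760881 -64.6519255  275.        ] [661.2800139   19.03409701 268.        ]
[718.13202866 -26.22569789 295.        ] [768.48760881 -64.6519255  275.        ] [661.47783436  18.92927211 273.        ]
```

View pics/w3z.png

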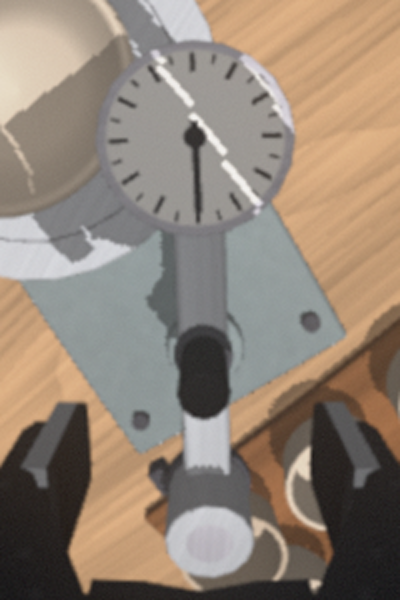

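step_arm([
  {"grip": 5,"tx": 0,"ty": 0,"tz": 2.5,"ax": 0,"ay": 0,"az": 0},
  {"grip": 5,"tx": 0,"ty": 0,"tz": 2,"ax": 0,"ay": 0,"az": 0},
  {"grip": 3,"tx": 0,"ty": 0,"tz": 1,"ax": 0,"ay": 0,"az": 0},
  {"grip": 1,"tx": 0,"ty": 0,"tz": 0,"ax": 0,"ay": 0,"az": 0},
  {"grip": 1,"tx": 0,"ty": 0,"tz": 0,"ax": 0,"ay": 0,"az": 0},
  {"grip": 1,"tx": 0,"ty": 0,"tz": 0,"ax": 0,"ay": 0,"az": 0},
  {"grip": 1,"tx": 0,"ty": 0,"tz": 0,"ax": 0,"ay": 0,"az": 0},
  {"grip": 1,"tx": 0,"ty": 0,"tz": 0,"ax": 0,"ay": 0,"az": 0},
], newtons=40)

```text
time: 4.72
tool_pos: [719.3, -28.0, 266.3]
tcp_rot: [-180.0, -0.1, 140.1]
ft_force: [-0.0, 3.0, -8.8]
finger_gap: 14.3
```

Run:
```python
from h import *
s=sense();print(s['time'],s['tool_pos'],s['tcp_rot'],s['ft_force'],s['finger_gap'])
snap("wrist","w4")
```

```text
4.7167 [719.30871757 -28.02864599 266.28362299] [-1.79995619e+02 -5.38320888e-02  1.40144950e+02] [-0.01573113  2.95224596 -8.78029394] 14.33735359215728
```

View pics/w4.png

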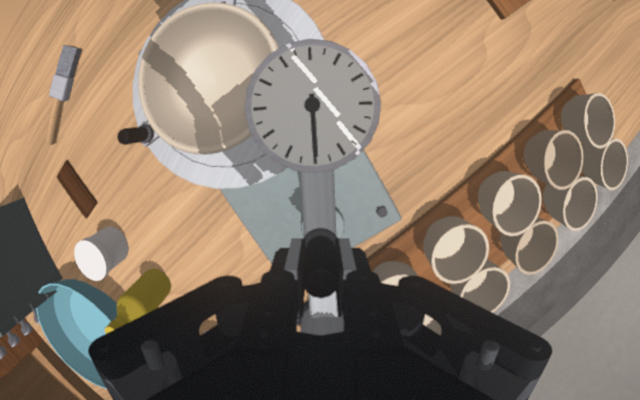

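step_arm([
  {"grip": 1,"tx": -0.01,"ty": -0.28,"tz": 0,"ax": 0,"ay": 0,"az": -2.5},
  {"grip": 1,"tx": -0.02,"ty": -0.45,"tz": 0,"ax": 0,"ay": 0,"az": -4},
  {"grip": 1,"tx": -0.02,"ty": -0.45,"tz": 0,"ax": 0,"ay": 0,"az": -4},
  {"grip": 1,"tx": -0.02,"ty": -0.45,"tz": 0,"ax": 0,"ay": 0,"az": -4},
  {"grip": 1,"tx": -0.02,"ty": -0.45,"tz": 0,"ax": 0,"ay": 0,"az": -4},
  {"grip": 1,"tx": -0.02,"ty": -0.45,"tz": 0,"ax": 0,"ay": 0,"az": -4},
  {"grip": 1,"tx": -0.02,"ty": -0.45,"tz": 0,"ax": 0,"ay": 0,"az": -4},
  {"grip": 1,"tx": 0,"ty": 0,"tz": 0,"ax": 0,"ay": 0,"az": 0},
])

```text
time: 5.43
tool_pos: [707.0, -55.6, 266.2]
tcp_rot: [180.0, 0.1, 166.9]
ft_force: [4.7, 0.6, -11.3]
finger_gap: 14.5
```

step_arm([
  {"grip": 1,"tx": -0.01,"ty": -0.17,"tz": 0,"ax": 0,"ay": 0,"az": -1.5},
  {"grip": 1,"tx": 0,"ty": -0.17,"tz": 0,"ax": 0,"ay": 0,"az": -1.5},
  {"grip": 1,"tx": 0,"ty": 0,"tz": 0,"ax": 0,"ay": 0,"az": 0},
])

```text
time: 5.68
tool_pos: [706.5, -58.3, 266.2]
tcp_rot: [180.0, 0.1, 169.7]
ft_force: [4.9, 2.7, -10.8]
finger_gap: 14.6
```

Run:
```python
from h import *
s=sense();print(s['time'],s['tool_pos'],s['tcp_rot'],s['ft_force'],s['wrist_torque'],s['finger_gap'])
snap("wrist","w5");snap("side","s5");a=snap("top","t5")
```

```text
5.6833 [706.51004652 -58.33690513 266.17990575] [1.79970222e+02 7.12970996e-02 1.69721578e+02] [  4.92753071   2.6811235  -10.83128476] [ 0.31306384 -0.74601931 -0.14527726] 14.64396110420266
```

View pics/w5.png

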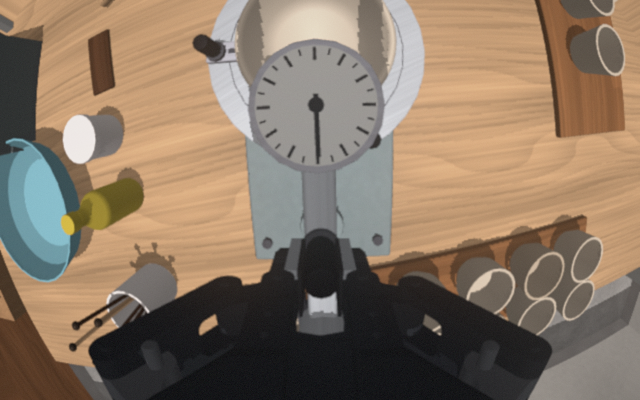

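View pics/s5.png

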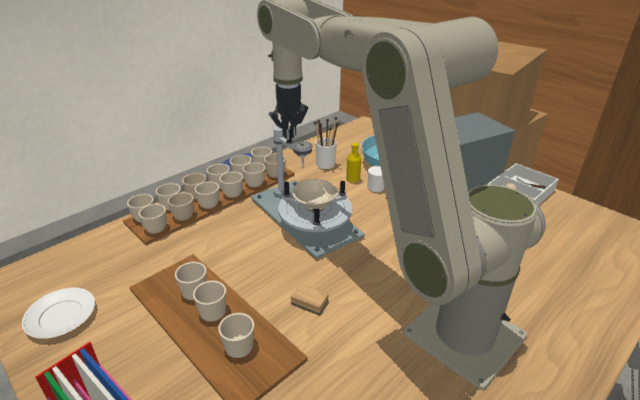

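View pics/t5.png

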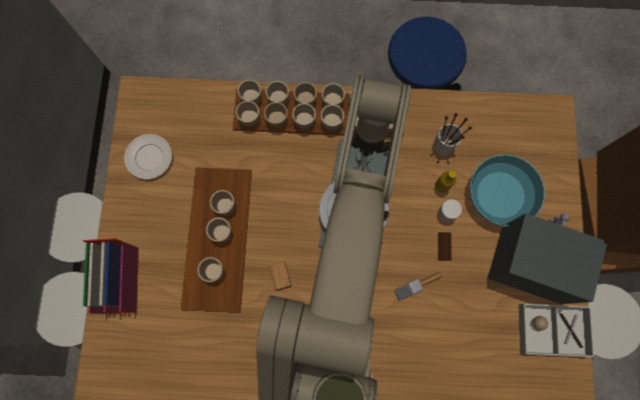

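step_arm([
  {"grip": 1,"tx": 0,"ty": -0.2,"tz": 0,"ax": 0,"ay": 0,"az": -1.8},
  {"grip": 1,"tx": 0,"ty": 0,"tz": 0.3,"ax": 0,"ay": 0,"az": 0},
  {"grip": 1,"tx": 0,"ty": 0,"tz": 0.8,"ax": 0,"ay": 0,"az": 0},
  {"grip": 1,"tx": 0,"ty": 0,"tz": 0.8,"ax": 0,"ay": 0,"az": 0},
  {"grip": 1,"tx": 0,"ty": 0,"tz": 0.8,"ax": 0,"ay": 0,"az": 0},
  {"grip": 1,"tx": 0,"ty": 0,"tz": 0.7,"ax": 0,"ay": 0,"az": 0},
  {"grip": 1,"tx": 0,"ty": 0,"tz": 0.2,"ax": 0,"ay": 0,"az": 0},
  {"grip": 1,"tx": 0,"ty": 0,"tz": 0,"ax": 0,"ay": 0,"az": 0},
])

```text
time: 6.5
tool_pos: [706.3, -59.2, 232.8]
tcp_rot: [179.9, 0.2, 171.5]
ft_force: [-1.2, 6.7, -0.2]
finger_gap: 14.7
```

Run:
```python
from h import *
s=sense();print(s['time'],s['tool_pos'],s['tcp_rot'],s['ft_force'],s['wrist_torque'],s['finger_gap'])
snap("wrist","w6");a=snap("side","s6")
cv2.imwrite("pics/s6z.png",cv2.resize(a[110:240,240:370],None,fx=4,fy=4,interpolation=2))
```

```text
6.5 [706.29547951 -59.23021542 232.78217524] [1.79919027e+02 1.72954516e-01 1.71462579e+02] [-1.20616499  6.71783613 -0.16430921] [ 1.00869552  0.18661659 -0.39425742] 14.733378345372282
```

View pics/w6.png

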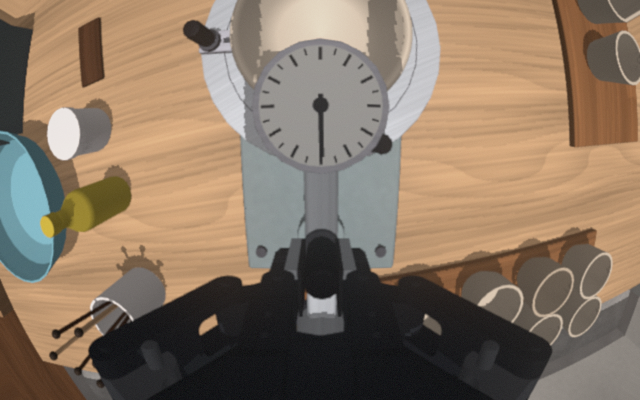

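View pics/s6z.png

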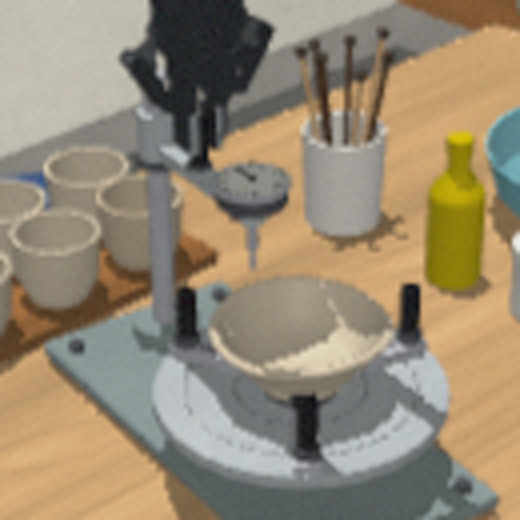

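Run:
```python
from h import *
o,d=ray("side",303.2,177)
for x in(628,631,634):
  print(o+d*(x-o[0])/d[0])
print(two(ray("side",240+250/4,110+178/4),ray("wrist",320,105)))
for z in (139,142,145,150,155):print(z,proj("side",[631,-47,z])*1)
```

```text
[628.         -44.64395332 159.43247784]
[631.         -47.38098886 157.00327148]
[634.         -50.1180244  154.57406511]
(array([633.95422528, -48.0382349 , 236.51180584]), np.float64(0.4215105620947063))
139 [303.17302674 181.8642058 ]
142 [303.16293606 181.06526605]
145 [303.15282258 180.26452143]
150 [303.13591592 178.92591959]
155 [303.11894536 177.58225869]
```

step_arm([
  {"grip": 1,"tx": 0,"ty": 0,"tz": 0.3,"ax": 0,"ay": 0,"az": 0},
  {"grip": 1,"tx": 0,"ty": 0,"tz": 0.4,"ax": 0,"ay": 0,"az": 0},
  {"grip": 1,"tx": 0,"ty": 0,"tz": 0.3,"ax": 0,"ay": 0,"az": 0},
  {"grip": 1,"tx": 0,"ty": 0,"tz": 0,"ax": 0,"ay": 0,"az": 0},
])

```text
time: 6.93
tool_pos: [706.2, -59.2, 223.1]
tcp_rot: [179.9, 0.2, 171.5]
ft_force: [-2.8, 6.3, 1.9]
finger_gap: 15.0
```

```bash
cat >> h.py <<'E'
def dialpic(name):
    s=sense();print(s['time'],s['tool_pos'].round(1),s['tcp_rot'].round(1),s['ft_force'].round(1),s['finger_gap'])
    a=snap("wrist",name);return a
E
python3 - <<'E'
from h import *
a=dialpic("w7");cv2.imwrite("pics/w7z.png",cv2.resize(a[30:180,240:400],None,fx=4,fy=4,interpolation=2))
E
```

```text
6.9333 [706.2 -59.2 223.1] [179.9   0.2 171.5] [-2.8  6.3  1.9] 14.982354790166282
```

View pics/w7z.png

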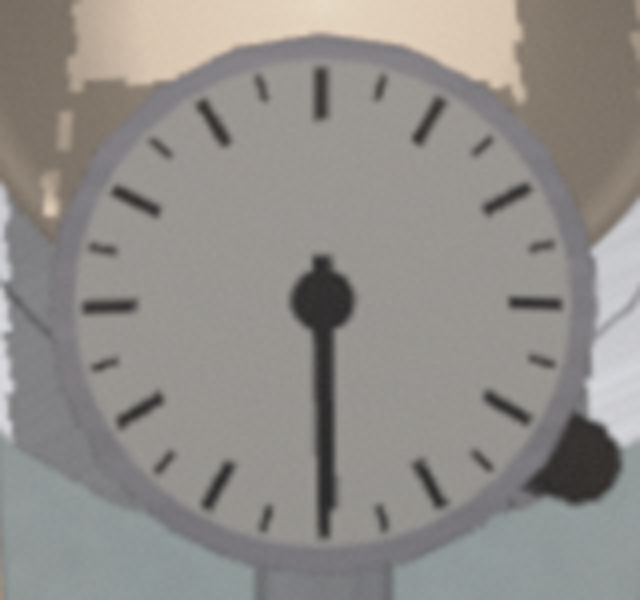

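Needle still at zero (pointing straight down to the column). Down 3 mm more.

step_arm([
  {"grip": 1,"tx": 0,"ty": 0,"tz": 0.15,"ax": 0,"ay": 0,"az": 0},
  {"grip": 1,"tx": 0,"ty": 0,"tz": 0.15,"ax": 0,"ay": 0,"az": 0},
  {"grip": 1,"tx": 0,"ty": 0,"tz": 0,"ax": 0,"ay": 0,"az": 0},
])

```text
time: 7.23
tool_pos: [706.2, -59.2, 220.5]
tcp_rot: [179.9, 0.2, 171.5]
ft_force: [-4.8, 6.0, 3.6]
finger_gap: 14.9
```

Run:
```python
from h import *
a=dialpic("w8");cv2.imwrite("pics/w8z.png",cv2.resize(a[30:180,240:400],None,fx=3,fy=3,interpolation=2))
```

```text
7.2333 [706.2 -59.2 220.5] [179.9   0.2 171.5] [-4.8  6.   3.6] 14.91004721609473
```

View pics/w8z.png

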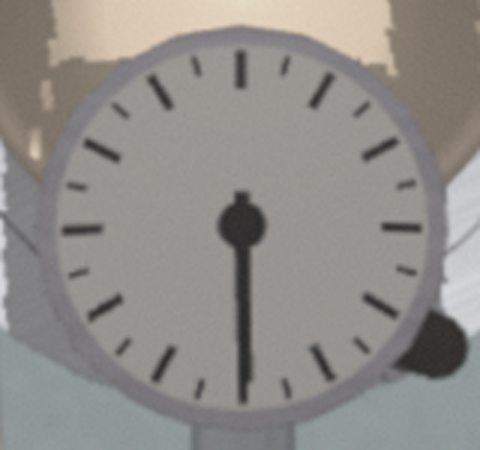

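Still zero; another 3 mm.

step_arm([
  {"grip": 1,"tx": 0,"ty": 0,"tz": 0.15,"ax": 0,"ay": 0,"az": 0},
  {"grip": 1,"tx": 0,"ty": 0,"tz": 0.15,"ax": 0,"ay": 0,"az": 0},
  {"grip": 1,"tx": 0,"ty": 0,"tz": 0,"ax": 0,"ay": 0,"az": 0},
])

```text
time: 7.53
tool_pos: [706.3, -59.3, 217.8]
tcp_rot: [179.9, 0.2, 171.5]
ft_force: [-4.8, 6.6, 4.3]
finger_gap: 14.6
```

Run:
```python
from h import *
a=dialpic("w9");cv2.imwrite("pics/w9z.png",cv2.resize(a[30:180,240:400],None,fx=3,fy=3,interpolation=2))
```

```text
7.5333 [706.3 -59.3 217.8] [179.9   0.2 171.5] [-4.8  6.6  4.3] 14.595033614078538
```

View pics/w9z.png

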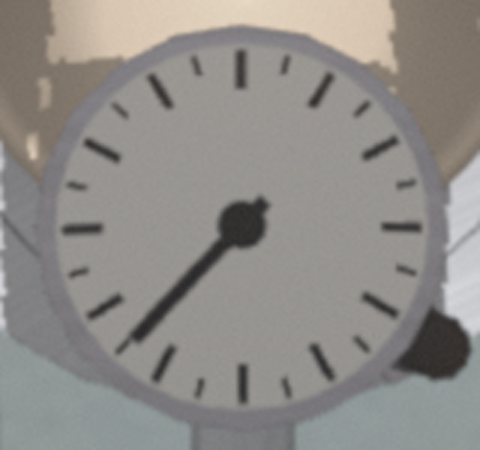

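step_arm([
  {"grip": 1,"tx": 0,"ty": 0,"tz": 0.15,"ax": 0,"ay": 0,"az": 0},
  {"grip": 1,"tx": 0,"ty": 0,"tz": 0.03,"ax": 0,"ay": 0,"az": 0},
  {"grip": 1,"tx": 0,"ty": 0,"tz": 0,"ax": 0,"ay": 0,"az": 0},
  {"grip": 1,"tx": 0,"ty": 0,"tz": 0,"ax": 0,"ay": 0,"az": 0},
  {"grip": 1,"tx": 0,"ty": 0,"tz": 0,"ax": 0,"ay": 0,"az": 0},
  {"grip": 1,"tx": 0,"ty": 0,"tz": 0,"ax": 0,"ay": 0,"az": 0},
])

```text
time: 8.08
tool_pos: [706.3, -59.3, 216.3]
tcp_rot: [179.9, 0.2, 171.5]
ft_force: [-5.5, 6.3, 5.3]
finger_gap: 14.9
```

Run:
```python
from h import *
a=dialpic("w10");cv2.imwrite("pics/w10z.png",cv2.resize(a[30:180,240:400],None,fx=3,fy=3,interpolation=2))
```

```text
8.0833 [706.3 -59.3 216.3] [179.9   0.2 171.5] [-5.5  6.3  5.3] 14.92156809262464
```

View pics/w10z.png

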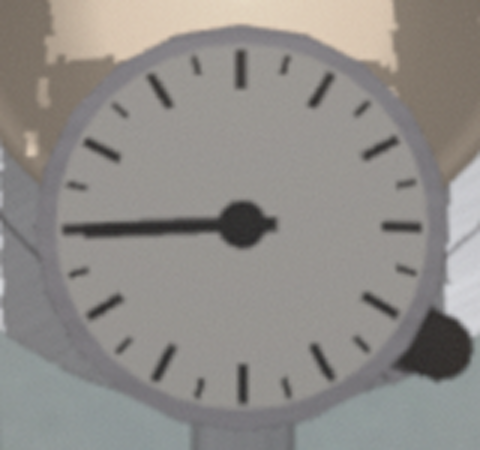

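step_arm([
  {"grip": 3,"tx": 0,"ty": 0,"tz": 0,"ax": 0,"ay": 0,"az": 0},
  {"grip": 5,"tx": 0,"ty": 0,"tz": 0,"ax": 0,"ay": 0,"az": 0},
  {"grip": 5,"tx": 0,"ty": 0,"tz": 0,"ax": 0,"ay": 0,"az": 0},
  {"grip": 5,"tx": 0,"ty": 0,"tz": -1,"ax": 0,"ay": 0,"az": 0},
  {"grip": 5,"tx": 0,"ty": 0,"tz": -2,"ax": 0,"ay": 0,"az": 0},
  {"grip": 5,"tx": 0,"ty": 0,"tz": -3,"ax": 0,"ay": 0,"az": 0},
  {"grip": 5,"tx": 0,"ty": 0,"tz": -2,"ax": 0,"ay": 0,"az": 0},
])

```text
time: 8.72
tool_pos: [705.8, -60.8, 295.8]
tcp_rot: [-180.0, 0.1, 171.4]
ft_force: [0.2, 0.5, 0.9]
finger_gap: 50.1
```

Run:
```python
from h import *
a=dialpic("w11")
```

```text
8.7167 [705.8 -60.8 295.8] [-1.800e+02  1.000e-01  1.714e+02] [0.2 0.5 0.9] 50.0890462065139
```

View pics/w11.png

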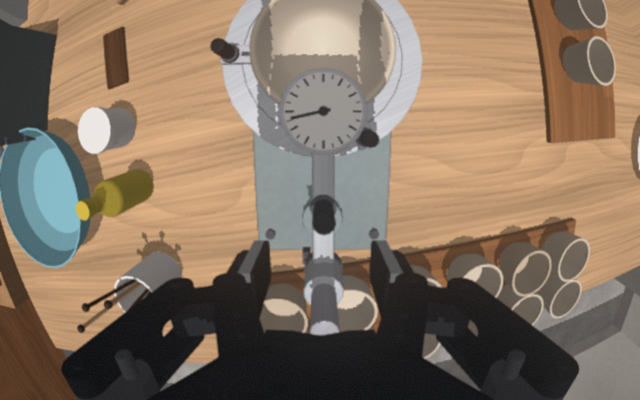

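step_arm([
  {"grip": 5,"tx": 2.9,"ty": -2,"tz": 0,"ax": 0,"ay": 0,"az": 0},
  {"grip": 5,"tx": 2.9,"ty": -2,"tz": 0,"ax": 0,"ay": 0,"az": 0},
  {"grip": 5,"tx": 2.9,"ty": -2,"tz": 0,"ax": 0,"ay": 0,"az": 0},
  {"grip": 5,"tx": 2.9,"ty": -2,"tz": 0,"ax": 0,"ay": 0,"az": 0},
  {"grip": 5,"tx": 2.9,"ty": -2,"tz": 0,"ax": 0,"ay": 0,"az": 0},
  {"grip": 5,"tx": 0,"ty": 0,"tz": 0,"ax": 0,"ay": 0,"az": 7},
  {"grip": 5,"tx": 0,"ty": 0,"tz": 0,"ax": 0,"ay": 0,"az": 7},
  {"grip": 5,"tx": 0,"ty": 0,"tz": 0,"ax": 0,"ay": 0,"az": 7},
])

```text
time: 9.43
tool_pos: [546.7, -138.5, 293.8]
tcp_rot: [180.0, 0.1, 150.0]
ft_force: [0.4, -1.1, -0.4]
finger_gap: 49.8
```

step_arm([
  {"grip": 5,"tx": 0,"ty": 0,"tz": 0,"ax": 0,"ay": 0,"az": 7},
  {"grip": 5,"tx": 0,"ty": 0,"tz": 0,"ax": 0,"ay": 0,"az": 7},
  {"grip": 5,"tx": 0,"ty": 0,"tz": 0,"ax": 0,"ay": 0,"az": 7},
  {"grip": 5,"tx": 0,"ty": 0,"tz": 0,"ax": 0,"ay": 0,"az": 7},
  {"grip": 5,"tx": 0,"ty": 0,"tz": 0,"ax": 0,"ay": 0,"az": 7},
  {"grip": 5,"tx": 0,"ty": 0,"tz": 0,"ax": 0,"ay": 0,"az": 7},
  {"grip": 5,"tx": 0,"ty": 0,"tz": 0,"ax": 0,"ay": 0,"az": 7},
  {"grip": 5,"tx": 0,"ty": 0,"tz": 0,"ax": 0,"ay": 0,"az": 7},
])

```text
time: 10.1
tool_pos: [547.4, -138.0, 293.5]
tcp_rot: [179.9, 0.0, 94.1]
ft_force: [-0.3, 0.4, 0.1]
finger_gap: 50.1
```

step_arm([
  {"grip": 5,"tx": 0,"ty": 0,"tz": 2,"ax": 0,"ay": 0,"az": 7},
  {"grip": 5,"tx": 0,"ty": 0,"tz": 2,"ax": 0,"ay": 0,"az": 7},
  {"grip": 5,"tx": 0,"ty": 0,"tz": 2,"ax": 0,"ay": 0,"az": 0},
  {"grip": 5,"tx": 0,"ty": 0,"tz": 1,"ax": 0,"ay": 0,"az": 0},
  {"grip": 5,"tx": 0,"ty": 0,"tz": 0,"ax": 0,"ay": 0,"az": 0},
])

```text
time: 10.52
tool_pos: [545.8, -137.3, 220.0]
tcp_rot: [-179.8, -0.0, 80.5]
ft_force: [-1.3, -0.7, 0.1]
finger_gap: 50.0
```

Run:
```python
from h import *
a=dialpic("w12")
```

```text
10.5167 [ 545.8 -137.3  220. ] [-179.8   -0.    80.5] [-1.3 -0.7  0.1] 49.99512864428878
```

View pics/w12.png

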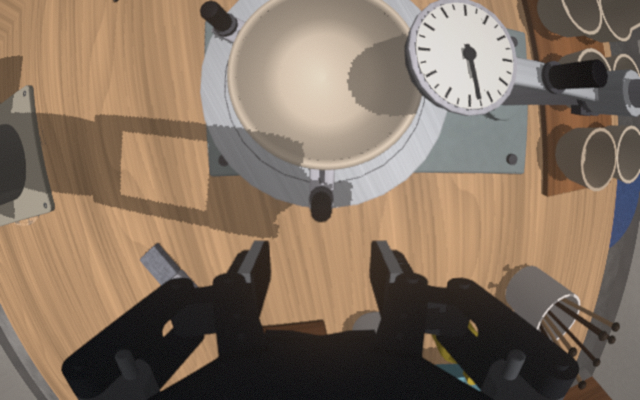

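Run:
```python
from h import *
print(sense()['tool_pos'])
print(onz("wrist",320,211,141),onz("wrist",212,10,141),onz("wrist",467,53,222))
a=cv2.imread("pics/w12.png");cv2.imwrite("pics/w12z.png",cv2.resize(a[0:240,200:520],None,fx=2.5,fy=2.5,interpolation=2))
```

```text
[ 546.61886127 -137.57406464  221.93123125]
[ 546.75253102 -138.32086517  141.        ] [492.35657629  29.94916954 141.        ] [635.18152514 -46.91096523 222.        ]
```

View pics/w12z.png

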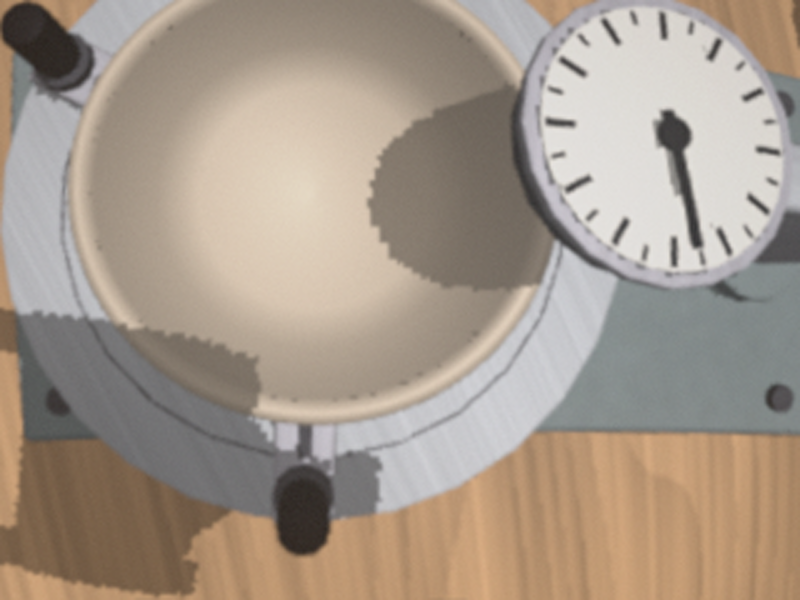

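step_arm([
  {"grip": 5,"tx": -0.07,"ty": 0,"tz": 3.5,"ax": 0,"ay": 0,"az": 0},
  {"grip": 5,"tx": 0,"ty": 0,"tz": 3.5,"ax": 0,"ay": 0,"az": 0},
  {"grip": 5,"tx": 0,"ty": 0,"tz": 2.5,"ax": 0,"ay": 0,"az": 0},
  {"grip": 3.5,"tx": 0,"ty": 0,"tz": 1.3,"ax": 0,"ay": 0,"az": 0},
  {"grip": 1,"tx": 0,"ty": 0,"tz": 0,"ax": 0,"ay": 0,"az": 0},
  {"grip": 1,"tx": 0,"ty": 0,"tz": 0,"ax": 0,"ay": 0,"az": 0},
  {"grip": 1,"tx": 0,"ty": 0,"tz": 0,"ax": 0,"ay": 0,"az": 0},
  {"grip": 1,"tx": 0,"ty": 0,"tz": 0,"ax": 0,"ay": 0,"az": 0},
], newtons=30)

```text
time: 11.23
tool_pos: [547.6, -138.5, 115.6]
tcp_rot: [179.9, 0.0, 80.4]
ft_force: [-0.5, -0.1, -8.5]
finger_gap: 14.9
```

```bash
cat >> h.py <<'E'
AX=np.array([566,-37.])
def look(n):
    s=sense();p=s['tool_pos'][:2]-AX
    print(s['time'],s['tool_pos'].round(1),s['tcp_rot'].round(1),s['ft_force'].round(1),round(s['finger_gap'],1),"az",np.degrees(np.arctan2(p[1],p[0]))%360,"R",np.hypot(*p),s['joint_pos'].round(0))
    a=snap("side","s"+n);b=snap("top","t"+n)
    z=cv2.resize(a[135:185,275:335],(600,500),interpolation=2);cv2.imwrite("pics/z"+n+".png",z)
E
python3 - <<'E'
from h import *
look("13");snap("wrist","w13")
E
```

```text
11.2333 [ 547.6 -138.5  115.6] [179.9   0.   80.4] [-0.5 -0.1 -8.5] 14.9 az 259.7219291124866 R 103.15128014157114 [-19.   7.  98.  -0.  75. -10.]
```

View pics/z13.png

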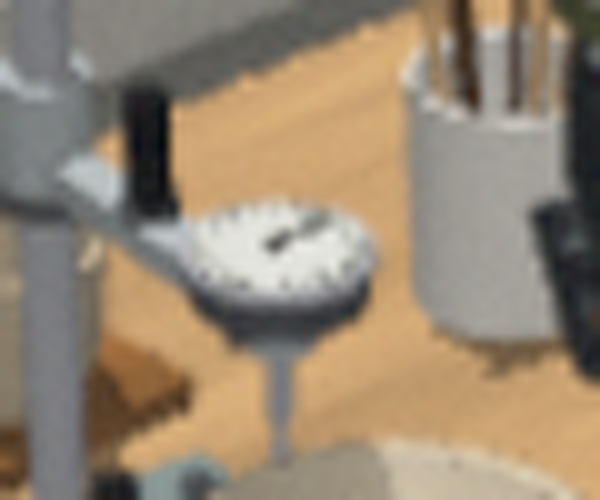

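View pics/w13.png

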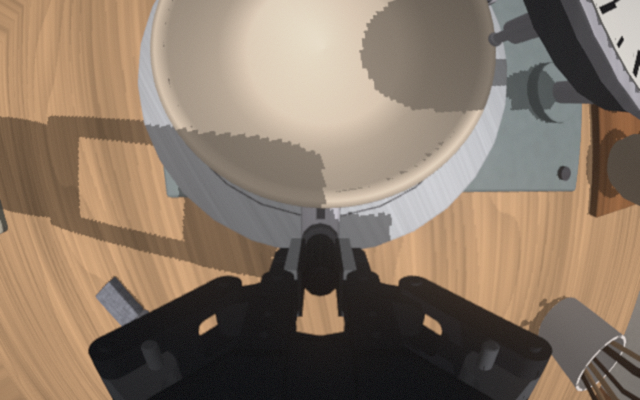

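View pics/s13.png

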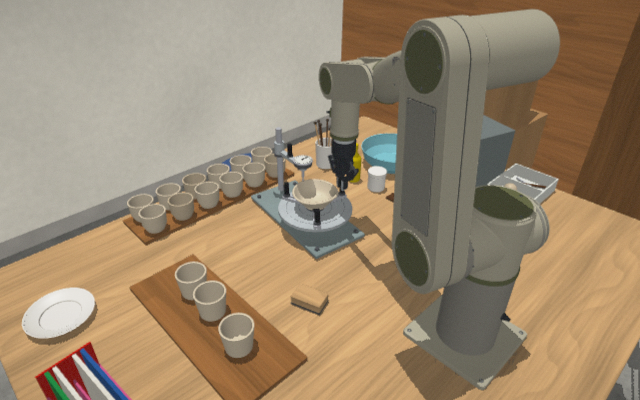

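View pics/t13.png

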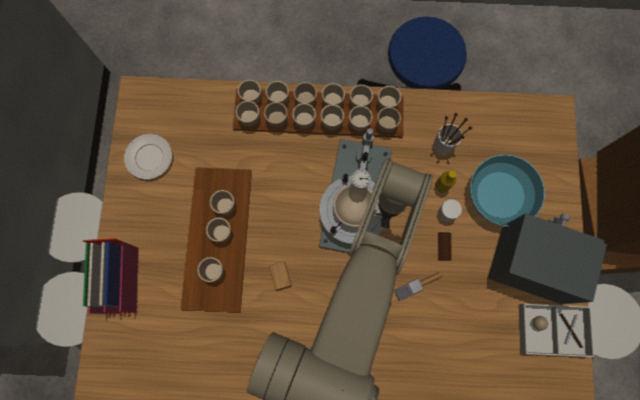

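```bash
cat >> h.py <<'E'
def rect(a,n,name):
    o=np.array([630.5,-47.,222.])
    u0,v0=proj(n,o).round().astype(int);w=14
    g=a[v0-w:v0+w,u0-w-2:u0+w+2].astype(int);m=(g.min(2)>165)
    m=m.astype(np.uint8);k,l,st,c=cv2.connectedComponentsWithStats(m)
    i=1+np.argmax(st[1:,4]);hull=cv2.convexHull(cv2.findContours((l==i).astype(np.uint8),0,2)[0][0]);M=cv2.moments(hull)
    cu,cv_=M['m10']/M['m00']+u0-w-2,M['m01']/M['m00']+v0-w
    C=onz(n,cu,cv_,222.)
    N=300;gx,gy=np.meshgrid((np.arange(N)-150)/4.,(np.arange(N)-150)/4.)
    # image up = away from column, right = clockwise-consistent; e = dir to column
    e=np.array([np.cos(np.radians(-8.6)),np.sin(np.radians(-8.6))]); r=np.array([e[1],-e[0]]) # left of picture..., 
    f=np.array([-e[1],e[0]])
    X=C[0]+gy*e[0]+gx*f[0];Y=C[1]+gy*e[1]+gx*f[1]
    P=np.stack([X,Y,np.full_like(X,222.)],-1).reshape(-1,3)
    c=camera_model(n);T=np.linalg.inv(c["pose"]);q=(P@T[:3,:3].T+T[:3,3])@c["intrinsics"].T;q=(q[:,:2]/q[:,2:]).reshape(N,N,2).astype(np.float32)
    R=cv2.remap(a,q[...,0],q[...,1],cv2.INTER_CUBIC);cv2.imwrite("pics/"+name+".png",cv2.resize(R,None,fx=1.5,fy=1.5))
    G=cv2.cvtColor(R,cv2.COLOR_BGR2GRAY).astype(float)
    rr=np.arange(7,21,.5);th=np.radians(np.arange(0,360,2))
    # clockwise from picture-down
    s=[G[np.clip((150+4*rr*np.cos(t)).astype(int),0,299),np.clip((150-4*rr*np.sin(t)).astype(int),0,299)].mean() for t in th]
    s=np.array(s);s0=np.median(s)-s;w=np.clip(s0-0.4*s0.max(),0,None)
    i=np.argmax(s0);d=(np.arange(180)*2-2*i+180)%360-180;w[abs(d)>24]=0
    ang=(2*i+(w*d).sum()/w.sum())%360
    print(n,"center",C.round(1),"px",(round(cu,1),round(cv_,1)),"angle",round(ang,1),"mm",round(ang/30,2),"contrast",round(s0.max(),1))
    return R
E
python3 - <<'E'
from h import *
rect(cv2.imread("pics/s13.png"),"side","r13s");rect(cv2.imread("pics/t13.png"),"top","r13t")
a=np.hstack([cv2.imread("pics/r13s.png"),cv2.imread("pics/r13t.png")]);cv2.imwrite("pics/r13.png",cv2.resize(a,(800,400)))
E
```

```text
side center [632.8 -43.4 222. ] px (np.float64(301.6), np.float64(159.3)) angle 73.5 mm 2.45 contrast 76.4Traceback (most recent call last):
  File "<stdin>", line 2, in <module>
  File "h.py", line 37, in rect
    i=1+np.argmax(st[1:,4]);hull=cv2.convexHull(cv2.findContours((l==i).astype(np.uint8),0,2)[0][0]);M=cv2.moments(hull)
        ~~~~~~~~~^^^^^^^^^^
    return _wrapfunc(a, 'argmax', axis=axis, out=out, **kwds)
    return bound(*args, **kwds)
ValueError: attempt to get argmax of an empty sequence
```

View pics/r13s.png

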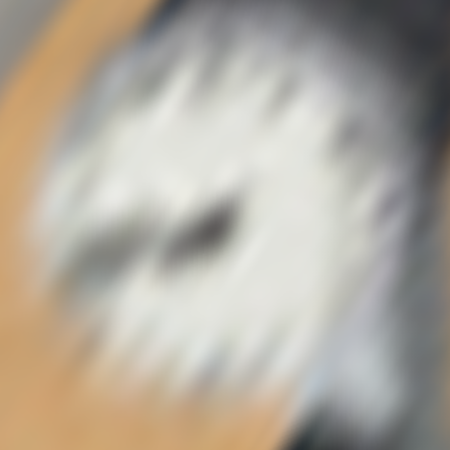

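step_arm([
  {"grip": 1,"tx": 0.02,"ty": -0.54,"tz": 0,"ax": 0,"ay": 0,"az": 3},
  {"grip": 1,"tx": 0.04,"ty": -0.9,"tz": 0,"ax": 0,"ay": 0,"az": 5},
  {"grip": 1,"tx": 0.04,"ty": -0.9,"tz": 0,"ax": 0,"ay": 0,"az": 5},
  {"grip": 1,"tx": 0.04,"ty": -0.9,"tz": 0,"ax": 0,"ay": 0,"az": 5},
  {"grip": 1,"tx": 0.01,"ty": -0.36,"tz": 0,"ax": 0,"ay": 0,"az": 2},
  {"grip": 1,"tx": 0,"ty": 0,"tz": 0,"ax": 0,"ay": 0,"az": 0},
])

```text
time: 11.88
tool_pos: [513.6, -125.6, 115.6]
tcp_rot: [179.9, -0.1, 60.4]
ft_force: [0.3, 2.9, -5.3]
finger_gap: 14.9
```

```bash
cat > lk.py <<'E'
from h import *
import sys
n=sys.argv[1];look(n);rect(cv2.imread(f"pics/s{n}.png"),"side","r"+n)
E
python3 lk.py 14
```

```text
11.8833 [ 513.6 -125.6  115.6] [ 1.799e+02 -1.000e-01  6.040e+01] [ 0.3  2.9 -5.3] 14.9 az 239.39529791151966 R 102.88653481517957 [-19.   1. 104.   0.  74.  10.]
side center [632.8 -43.6 222. ] px (np.float64(301.7), np.float64(159.2)) angle 69.0 mm 2.3 contrast 84.9
```

View pics/z14.png

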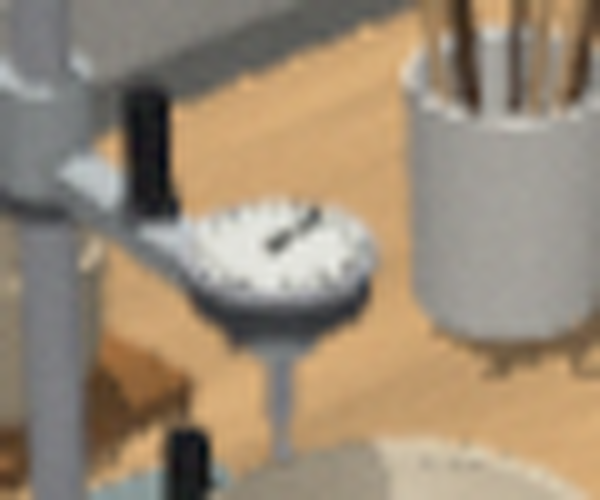

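step_arm([
  {"grip": 1,"tx": 0.02,"ty": -0.54,"tz": 0,"ax": 0,"ay": 0,"az": 3},
  {"grip": 1,"tx": 0.04,"ty": -0.9,"tz": 0,"ax": 0,"ay": 0,"az": 5},
  {"grip": 1,"tx": 0.04,"ty": -0.9,"tz": 0,"ax": 0,"ay": 0,"az": 5},
  {"grip": 1,"tx": 0.04,"ty": -0.9,"tz": 0,"ax": 0,"ay": 0,"az": 5},
  {"grip": 1,"tx": 0.01,"ty": -0.36,"tz": 0,"ax": 0,"ay": 0,"az": 2},
  {"grip": 1,"tx": 0,"ty": 0,"tz": 0,"ax": 0,"ay": 0,"az": 0},
])

```text
time: 12.48
tool_pos: [487.0, -102.5, 115.5]
tcp_rot: [179.9, -0.1, 40.4]
ft_force: [4.3, 6.5, -4.4]
finger_gap: 14.8
```

```bash
python3 lk.py 15
```

```text
12.4833 [ 487.  -102.5  115.5] [ 1.799e+02 -1.000e-01  4.040e+01] [ 4.3  6.5 -4.4] 14.8 az 219.64650287312804 R 102.61562316686783 [-18.  -4. 109.   0.  74.  32.]
side center [632.7 -43.3 222. ] px (np.float64(301.6), np.float64(159.3)) angle 53.3 mm 1.78 contrast 112.0
```

step_arm([
  {"grip": 1,"tx": 0.02,"ty": -0.54,"tz": 0,"ax": 0,"ay": 0,"az": 3},
  {"grip": 1,"tx": 0.04,"ty": -0.9,"tz": 0,"ax": 0,"ay": 0,"az": 5},
  {"grip": 1,"tx": 0.04,"ty": -0.9,"tz": 0,"ax": 0,"ay": 0,"az": 5},
  {"grip": 1,"tx": 0.04,"ty": -0.9,"tz": 0,"ax": 0,"ay": 0,"az": 5},
  {"grip": 1,"tx": 0.01,"ty": -0.36,"tz": 0,"ax": 0,"ay": 0,"az": 2},
  {"grip": 1,"tx": 0,"ty": 0,"tz": 0,"ax": 0,"ay": 0,"az": 0},
])

```text
time: 13.08
tool_pos: [469.6, -71.5, 115.5]
tcp_rot: [179.9, -0.2, 20.4]
ft_force: [7.4, 4.3, -7.5]
finger_gap: 14.7
```

```bash
python3 lk.py 16; python3 -c "
import cv2,numpy as np
cv2.imwrite('pics/zz16.png',cv2.resize(np.hstack([cv2.imread('pics/z15.png'),cv2.imread('pics/z16.png')]),(800,333)))"
```

```text
13.0833 [469.6 -71.5 115.5] [179.9  -0.2  20.4] [ 7.4  4.3 -7.5] 14.7 az 199.66209941999622 R 102.3926329068974 [-15.  -7. 113.   0.  75.  55.]
side center [632.7 -43.6 222. ] px (np.float64(301.7), np.float64(159.3)) angle 29.7 mm 0.99 contrast 87.0
```

View pics/zz16.png

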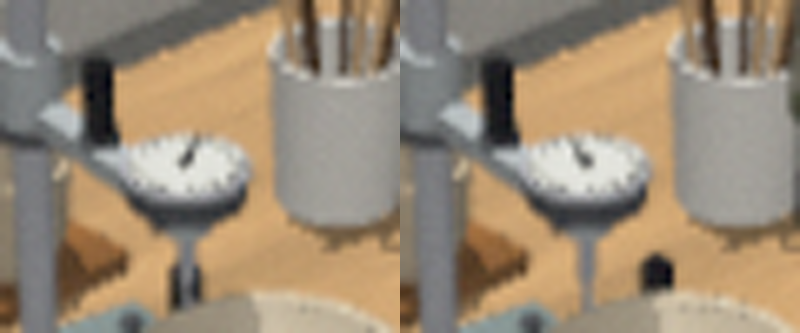

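step_arm([
  {"grip": 1,"tx": -0.03,"ty": -0.54,"tz": 0,"ax": 0,"ay": 0,"az": 3},
  {"grip": 1,"tx": 0,"ty": -0.9,"tz": 0,"ax": 0,"ay": 0,"az": 5},
  {"grip": 1,"tx": 0.04,"ty": -0.9,"tz": 0,"ax": 0,"ay": 0,"az": 5},
  {"grip": 1,"tx": 0.04,"ty": -0.9,"tz": 0,"ax": 0,"ay": 0,"az": 5},
  {"grip": 1,"tx": 0.01,"ty": -0.36,"tz": 0,"ax": 0,"ay": 0,"az": 2},
  {"grip": 1,"tx": 0,"ty": 0,"tz": 0,"ax": 0,"ay": 0,"az": 0},
])

```text
time: 13.68
tool_pos: [463.8, -36.8, 115.6]
tcp_rot: [180.0, -0.4, 0.4]
ft_force: [13.9, 1.6, -14.9]
finger_gap: 15.0
```

```bash
python3 lk.py 17
```

```text
13.6833 [463.8 -36.8 115.6] [180.   -0.4   0.4] [ 13.9   1.6 -14.9] 15.0 az 179.86879600512933 R 102.19686015741583 [-11.  -9. 114.   0.  75.  79.]
side center [632.8 -43.6 222. ] px (np.float64(301.7), np.float64(159.2)) angle 14.9 mm 0.5 contrast 92.1
```

step_arm([
  {"grip": 1,"tx": 0.02,"ty": -0.54,"tz": 0,"ax": 0,"ay": 0,"az": 3},
  {"grip": 1,"tx": 0.03,"ty": -0.9,"tz": 0,"ax": 0,"ay": 0,"az": 5},
  {"grip": 1,"tx": 0.03,"ty": -0.9,"tz": 0,"ax": 0,"ay": 0,"az": 5},
  {"grip": 1,"tx": 0.04,"ty": -0.9,"tz": 0,"ax": 0,"ay": 0,"az": 5},
  {"grip": 1,"tx": 0.01,"ty": -0.36,"tz": 0,"ax": 0,"ay": 0,"az": 2},
  {"grip": 1,"tx": 0,"ty": 0,"tz": 0,"ax": 0,"ay": 0,"az": 0},
])

```text
time: 14.28
tool_pos: [469.6, -2.6, 115.7]
tcp_rot: [-180.0, -0.4, -19.6]
ft_force: [12.0, -4.2, -13.0]
finger_gap: 15.1
```

```bash
python3 lk.py 18; python3 -c "
import cv2,numpy as np
cv2.imwrite('pics/zz18.png',cv2.resize(np.hstack([cv2.imread('pics/z17.png'),cv2.imread('pics/z18.png')]),(800,333)))"
```

```text
14.2833 [469.6  -2.6 115.7] [-180.    -0.4  -19.6] [ 12.   -4.2 -13. ] 15.1 az 160.36149654470825 R 102.38001145473217 [ -7.  -8. 113.  -0.  75. 103.]
side center [632.8 -43.6 222. ] px (np.float64(301.7), np.float64(159.2)) angle 14.9 mm 0.5 contrast 93.8
```

View pics/zz18.png

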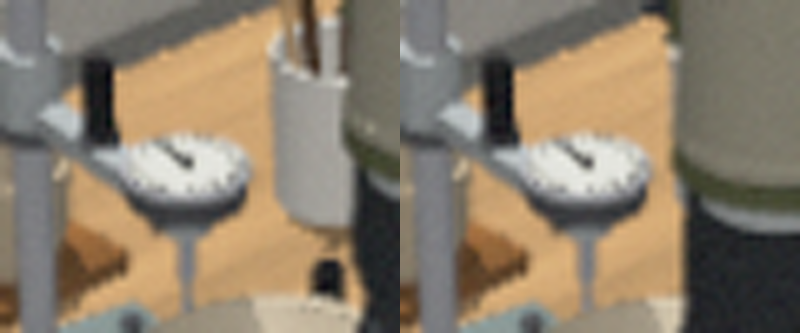

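step_arm([
  {"grip": 3,"tx": 0.15,"ty": 0,"tz": 0,"ax": 0,"ay": 0,"az": 0},
  {"grip": 4,"tx": 0,"ty": 0,"tz": 0,"ax": 0,"ay": 0,"az": 0},
  {"grip": 4,"tx": 0,"ty": 0,"tz": 0,"ax": 0,"ay": 0,"az": 0},
  {"grip": 5,"tx": 0,"ty": 0,"tz": -2,"ax": 0,"ay": 0,"az": 0},
  {"grip": 5,"tx": 0,"ty": 0,"tz": -3.5,"ax": 0,"ay": 0,"az": 0},
  {"grip": 5,"tx": 0,"ty": 0,"tz": -3.5,"ax": 0,"ay": 0,"az": 0},
  {"grip": 5,"tx": 0,"ty": 0,"tz": -3,"ax": 0,"ay": 0,"az": 0},
  {"grip": 5,"tx": 3,"ty": 1.7,"tz": 0,"ax": 0,"ay": 0,"az": 0},
])

```text
time: 15.05
tool_pos: [492.6, -26.3, 243.7]
tcp_rot: [-179.8, -0.6, -19.3]
ft_force: [0.6, -0.6, 1.2]
finger_gap: 50.1
```

step_arm([
  {"grip": 5,"tx": 3,"ty": 1.8,"tz": 0,"ax": 0,"ay": 0,"az": 0},
  {"grip": 5,"tx": 3,"ty": 1.8,"tz": 0,"ax": 0,"ay": 0,"az": 0},
  {"grip": 5,"tx": 3,"ty": 1.8,"tz": 0,"ax": 0,"ay": 0,"az": 0},
  {"grip": 5,"tx": 3.4,"ty": 1.9,"tz": 0,"ax": 0,"ay": 0,"az": 0},
  {"grip": 5,"tx": 0,"ty": 0,"tz": 0,"ax": 0,"ay": 0,"az": -7},
  {"grip": 5,"tx": 0,"ty": 0,"tz": 0,"ax": 0,"ay": 0,"az": -7},
  {"grip": 5,"tx": 0,"ty": 0,"tz": 0,"ax": 0,"ay": 0,"az": -7},
  {"grip": 5,"tx": 0,"ty": 0,"tz": 0,"ax": 0,"ay": 0,"az": -7},
])

```text
time: 15.72
tool_pos: [583.0, -139.3, 234.6]
tcp_rot: [180.0, 0.0, 8.8]
ft_force: [0.3, 0.4, 0.6]
finger_gap: 50.2
```

step_arm([
  {"grip": 5,"tx": 0,"ty": 0,"tz": 0,"ax": 0,"ay": 0,"az": -7},
  {"grip": 5,"tx": 0,"ty": 0,"tz": 0,"ax": 0,"ay": 0,"az": -7},
  {"grip": 5,"tx": 0,"ty": 0,"tz": 0,"ax": 0,"ay": 0,"az": -7},
  {"grip": 5,"tx": 0,"ty": 0,"tz": 0,"ax": 0,"ay": 0,"az": -7},
  {"grip": 5,"tx": 0,"ty": 0,"tz": 0,"ax": 0,"ay": 0,"az": -7},
  {"grip": 5,"tx": 0,"ty": 0,"tz": 0,"ax": 0,"ay": 0,"az": -7},
  {"grip": 5,"tx": 0,"ty": 0,"tz": 0,"ax": 0,"ay": 0,"az": -7},
  {"grip": 5,"tx": 0,"ty": 0,"tz": 0,"ax": 0,"ay": 0,"az": -7},
])

```text
time: 16.38
tool_pos: [583.0, -139.0, 235.1]
tcp_rot: [180.0, 0.0, 64.8]
ft_force: [-0.5, 0.2, -0.3]
finger_gap: 49.9
```

step_arm([
  {"grip": 5,"tx": 0,"ty": 0,"tz": 0,"ax": 0,"ay": 0,"az": -7},
  {"grip": 5,"tx": 0,"ty": 0,"tz": 0,"ax": 0,"ay": 0,"az": -7},
  {"grip": 5,"tx": 0,"ty": 0,"tz": 0,"ax": 0,"ay": 0,"az": -7},
  {"grip": 5,"tx": 0,"ty": 0,"tz": 0,"ax": 0,"ay": 0,"az": -7},
  {"grip": 5,"tx": 0,"ty": 0,"tz": 0,"ax": 0,"ay": 0,"az": -7},
  {"grip": 5,"tx": 0,"ty": 0,"tz": 0,"ax": 0,"ay": 0,"az": 0},
])

```text
time: 16.88
tool_pos: [583.0, -139.0, 235.0]
tcp_rot: [180.0, 0.0, 99.8]
ft_force: [-0.1, 0.2, 0.1]
finger_gap: 49.7
```

```bash
python3 lk.py 19
python3 - <<'E'
from h import *
a=dialpic("w19")
E
```

```text
16.8833 [ 583. -139.  235.] [180.    0.   99.8] [-0.1  0.2  0.1] 49.7 az 279.4413301442949 R 103.35588470717171 [-18.   7.  85.  -0.  88. -28.]
side center [632.7 -43.7 222. ] px (np.float64(301.7), np.float64(159.2)) angle 14.2 mm 0.47 contrast 93.0
16.9833 [ 582.9 -138.9  234.9] [180.    0.   99.2] [-0.2  0.1 -0.9] 50.07878332042113
```

View pics/w19.png

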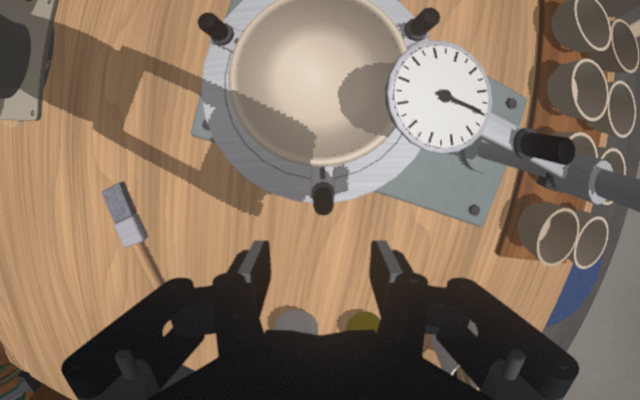

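Run:
```python
from h import *
P=[onz("wrist",*p,141)[:2] for p in [(322,207),(206,19),(432,15)]]
print(P,np.mean(P,0),[np.hypot(*(p-np.mean(P,0))) for p in P])
a=cv2.imread("pics/w19.png");cv2.imwrite("pics/w19z.png",cv2.resize(a[0:240,180:480],None,fx=2.5,fy=2.5,interpolation=2))
```

```text
[array([ 585.2428902 , -139.93313905]), array([469.16570272,  -1.53862794]), array([646.36225086,  30.75758283])] [566.92361459 -36.90472805] [np.float64(104.64439464967958), np.float64(103.95850311676205), np.float64(104.34886317465744)]
```

View pics/w19z.png

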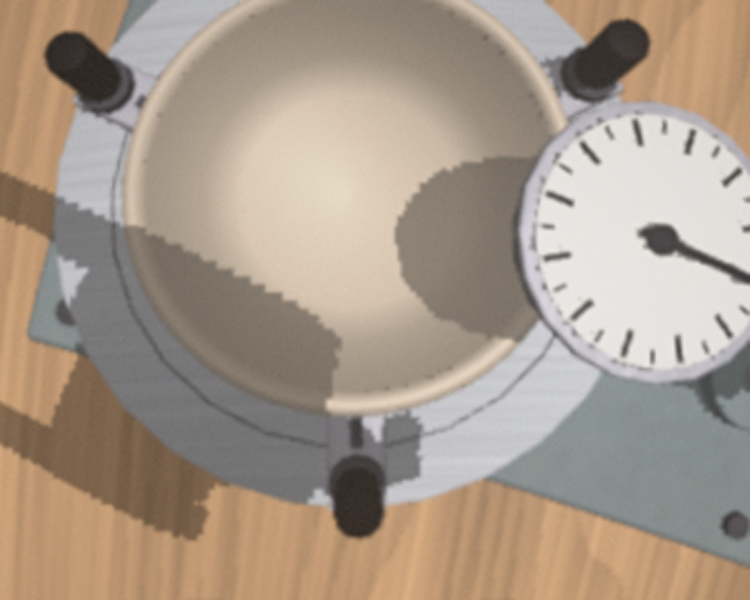

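step_arm([
  {"grip": 5,"tx": -0.09,"ty": 0.19,"tz": 3.5,"ax": 0,"ay": 0,"az": 0},
  {"grip": 5,"tx": 0,"ty": 0,"tz": 3.5,"ax": 0,"ay": 0,"az": 0},
  {"grip": 5,"tx": 0,"ty": 0,"tz": 3.5,"ax": 0,"ay": 0,"az": 0},
  {"grip": 3.5,"tx": 0,"ty": 0,"tz": 1.5,"ax": 0,"ay": 0,"az": 0},
  {"grip": 1,"tx": 0,"ty": 0,"tz": 0,"ax": 0,"ay": 0,"az": 0},
  {"grip": 1,"tx": 0,"ty": 0,"tz": 0,"ax": 0,"ay": 0,"az": 0},
  {"grip": 1,"tx": 0,"ty": 0,"tz": 0,"ax": 0,"ay": 0,"az": 0},
  {"grip": 1,"tx": 0,"ty": 0,"tz": 0,"ax": 0,"ay": 0,"az": 0},
])

```text
time: 17.7
tool_pos: [583.9, -139.0, 113.7]
tcp_rot: [-179.9, -0.1, 99.4]
ft_force: [0.1, 0.6, -17.9]
finger_gap: 15.0
```

```bash
sed -i 's/^AX=.*/AX=np.array([566.9,-36.9])/' h.py; python3 -c "
from h import *
s=sense();p=s['tool_pos'][:2]-AX;print(s['ft_force'],s['tool_pos'],s['tcp_rot'],np.degrees(np.arctan2(p[1],p[0]))%360,np.hypot(*p))"
```

```text
[  0.10440002   0.56088372 -17.8517303 ] [ 583.94237935 -139.00895155  113.70700105] [-1.79885304e+02 -6.49727416e-02  9.93903385e+01] 279.4755452269295 103.52140203643096
```

step_arm([
  {"grip": 1,"tx": 0.02,"ty": -0.54,"tz": 0,"ax": 0,"ay": 0,"az": 3},
  {"grip": 1,"tx": 0.04,"ty": -0.91,"tz": 0,"ax": 0,"ay": 0,"az": 5},
  {"grip": 1,"tx": 0.04,"ty": -0.91,"tz": 0,"ax": 0,"ay": 0,"az": 5},
  {"grip": 1,"tx": 0.04,"ty": -0.91,"tz": 0,"ax": 0,"ay": 0,"az": 5},
  {"grip": 1,"tx": 0.01,"ty": -0.36,"tz": 0,"ax": 0,"ay": 0,"az": 2},
  {"grip": 1,"tx": 0,"ty": 0,"tz": 0,"ax": 0,"ay": 0,"az": 0},
])

```text
time: 18.2
tool_pos: [547.2, -138.6, 113.9]
tcp_rot: [-179.9, -0.0, 79.3]
ft_force: [-0.5, -0.3, -20.7]
finger_gap: 14.8
```

```bash
python3 lk.py 20
```

```text
18.2 [ 547.2 -138.6  113.9] [-179.9   -0.    79.3] [ -0.5  -0.3 -20.7] 14.8 az 259.0426359492892 R 103.59348823502499 [-19.   7.  98.  -0.  75.  -9.]
side center [632.8 -43.4 222. ] px (np.float64(301.6), np.float64(159.3)) angle 15.7 mm 0.52 contrast 90.6
```

step_arm([
  {"grip": 1,"tx": 0.02,"ty": -0.54,"tz": 0,"ax": 0,"ay": 0,"az": 3},
  {"grip": 1,"tx": 0.04,"ty": -0.91,"tz": 0,"ax": 0,"ay": 0,"az": 5},
  {"grip": 1,"tx": 0.04,"ty": -0.91,"tz": 0,"ax": 0,"ay": 0,"az": 5},
  {"grip": 1,"tx": 0.04,"ty": -0.91,"tz": 0,"ax": 0,"ay": 0,"az": 5},
  {"grip": 1,"tx": 0.01,"ty": -0.36,"tz": 0,"ax": 0,"ay": 0,"az": 2},
  {"grip": 1,"tx": 0,"ty": 0,"tz": 0,"ax": 0,"ay": 0,"az": 0},
])

```text
time: 18.8
tool_pos: [513.9, -125.9, 113.9]
tcp_rot: [-179.9, 0.0, 59.4]
ft_force: [-1.5, -0.9, -22.6]
finger_gap: 15.0
```

```bash
python3 lk.py 21; python3 -c "
import cv2,numpy as np
cv2.imwrite('pics/zz21.png',cv2.resize(np.hstack([cv2.imread('pics/z20.png'),cv2.imread('pics/z21.png')]),(800,333)))"
```

```text
18.8 [ 513.9 -125.9  113.9] [-179.9    0.    59.4] [ -1.5  -0.9 -22.6] 15.0 az 239.21568235381113 R 103.62786616347407 [-19.   2. 104.  -0.  74.  11.]
side center [632.8 -43.4 222. ] px (np.float64(301.6), np.float64(159.3)) angle 59.0 mm 1.97 contrast 106.9
```

View pics/zz21.png

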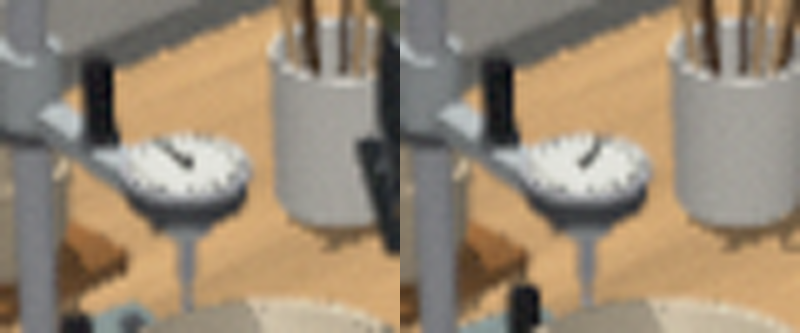

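step_arm([
  {"grip": 1,"tx": 0.02,"ty": -0.54,"tz": -0.05,"ax": 0,"ay": 0,"az": 3},
  {"grip": 1,"tx": 0.04,"ty": -0.91,"tz": -0.05,"ax": 0,"ay": 0,"az": 5},
  {"grip": 1,"tx": 0.04,"ty": -0.91,"tz": 0,"ax": 0,"ay": 0,"az": 5},
  {"grip": 1,"tx": 0.04,"ty": -0.91,"tz": 0,"ax": 0,"ay": 0,"az": 5},
  {"grip": 1,"tx": 0.01,"ty": -0.36,"tz": 0,"ax": 0,"ay": 0,"az": 2},
  {"grip": 1,"tx": 0,"ty": 0,"tz": 0,"ax": 0,"ay": 0,"az": 0},
])

```text
time: 19.4
tool_pos: [486.3, -101.9, 114.3]
tcp_rot: [-179.9, 0.1, 39.4]
ft_force: [-1.4, -1.6, -27.3]
finger_gap: 14.9
```

```bash
python3 lk.py 22
```

```text
19.4 [ 486.3 -101.9  114.3] [-1.799e+02  1.000e-01  3.940e+01] [ -1.4  -1.6 -27.3] 14.9 az 218.89938525644624 R 103.56476884214044 [-18.  -3. 109.  -0.  75.  33.]
side center [632.8 -43.4 222. ] px (np.float64(301.6), np.float64(159.3)) angle 104.9 mm 3.5 contrast 67.6
```

step_arm([
  {"grip": 1,"tx": 0.02,"ty": -0.54,"tz": 0,"ax": 0,"ay": 0,"az": 3},
  {"grip": 1,"tx": 0.04,"ty": -0.91,"tz": 0,"ax": 0,"ay": 0,"az": 5},
  {"grip": 1,"tx": 0.04,"ty": -0.91,"tz": 0,"ax": 0,"ay": 0,"az": 5},
  {"grip": 1,"tx": 0.04,"ty": -0.91,"tz": 0,"ax": 0,"ay": 0,"az": 5},
  {"grip": 1,"tx": 0.01,"ty": -0.36,"tz": 0,"ax": 0,"ay": 0,"az": 2},
  {"grip": 1,"tx": 0,"ty": 0,"tz": 0,"ax": 0,"ay": 0,"az": 0},
])

```text
time: 20.0
tool_pos: [468.9, -70.1, 114.3]
tcp_rot: [-179.9, 0.1, 19.4]
ft_force: [0.9, -0.7, -28.7]
finger_gap: 15.0
```

```bash
python3 lk.py 23; python3 -c "
import cv2,numpy as np
cv2.imwrite('pics/zz23.png',cv2.resize(np.hstack([cv2.imread('pics/z22.png'),cv2.imread('pics/z23.png')]),(800,333)))"
```

```text
20.0 [468.9 -70.1 114.3] [-1.799e+02  1.000e-01  1.940e+01] [  0.9  -0.7 -28.7] 15.0 az 198.70468647340547 R 103.45377177816293 [-15.  -7. 112.   0.  75.  56.]
side center [633.7 -43.2 222. ] px (np.float64(301.4), np.float64(159.2)) angle 117.8 mm 3.93 contrast 60.6
```

View pics/zz23.png

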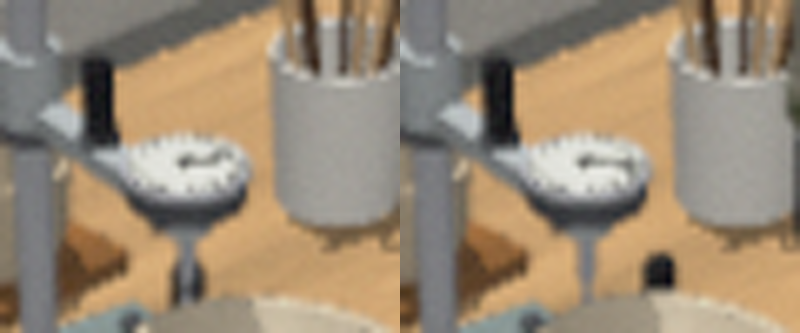

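step_arm([
  {"grip": 1,"tx": 0.02,"ty": -0.54,"tz": 0.1,"ax": 0,"ay": 0,"az": 3},
  {"grip": 1,"tx": 0.04,"ty": -0.91,"tz": 0.1,"ax": 0,"ay": 0,"az": 5},
  {"grip": 1,"tx": 0.01,"ty": -0.36,"tz": 0,"ax": 0,"ay": 0,"az": 2},
  {"grip": 1,"tx": 0,"ty": 0,"tz": 0,"ax": 0,"ay": 0,"az": 0},
])

```text
time: 20.43
tool_pos: [464.9, -53.2, 114.2]
tcp_rot: [-180.0, 0.1, 9.4]
ft_force: [-8.0, -1.3, -12.6]
finger_gap: 14.7
```

```bash
python3 lk.py 24
```

```text
20.4333 [464.9 -53.2 114.2] [-1.8e+02  1.0e-01  9.4e+00] [ -8.   -1.3 -12.6] 14.7 az 189.0654248231017 R 103.32971795703375 [-13.  -8. 113.  -0.  75.  68.]
side center [632.8 -43.4 222. ] px (np.float64(301.6), np.float64(159.3)) angle 113.1 mm 3.77 contrast 43.7
```

step_arm([
  {"grip": 1,"tx": 0.02,"ty": -0.54,"tz": 0.05,"ax": 0,"ay": 0,"az": 3},
  {"grip": 1,"tx": 0.04,"ty": -0.91,"tz": 0,"ax": 0,"ay": 0,"az": 5},
  {"grip": 1,"tx": 0.01,"ty": -0.36,"tz": 0,"ax": 0,"ay": 0,"az": 2},
  {"grip": 1,"tx": 0,"ty": 0,"tz": 0,"ax": 0,"ay": 0,"az": 0},
])

```text
time: 20.87
tool_pos: [463.7, -35.0, 114.1]
tcp_rot: [-180.0, 0.1, -0.6]
ft_force: [-9.9, 0.2, -8.4]
finger_gap: 14.7
```

```bash
python3 lk.py 25; python3 -c "
import cv2,numpy as np
cv2.imwrite('pics/zz25.png',cv2.resize(np.hstack([cv2.imread('pics/z24.png'),cv2.imread('pics/z25.png')]),(800,333)))"
```

```text
20.8667 [463.7 -35.  114.1] [-1.8e+02  1.0e-01 -6.0e-01] [-9.9  0.2 -8.4] 14.7 az 178.92157140702648 R 103.23694432680703 [-11.  -9. 114.  -0.  75.  80.]
side center [632.8 -43.6 222. ] px (np.float64(301.7), np.float64(159.2)) angle 97.0 mm 3.23 contrast 62.8
```

View pics/zz25.png

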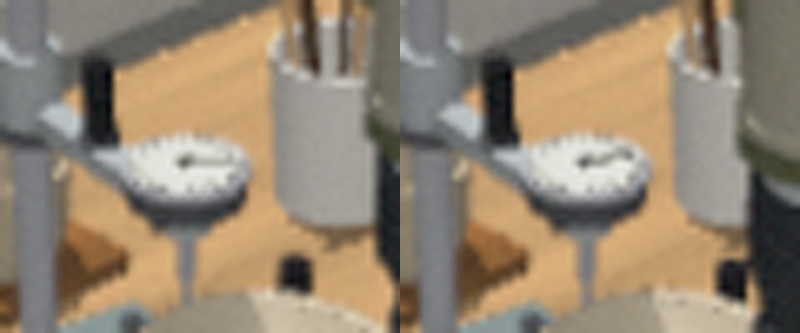

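step_arm([
  {"grip": 1,"tx": 0.02,"ty": 0.54,"tz": 0,"ax": 0,"ay": 0,"az": -3},
  {"grip": 1,"tx": 0.04,"ty": 0.91,"tz": 0,"ax": 0,"ay": 0,"az": -5},
  {"grip": 1,"tx": 0.04,"ty": 0.91,"tz": 0,"ax": 0,"ay": 0,"az": -5},
  {"grip": 1,"tx": 0.04,"ty": 0.91,"tz": 0,"ax": 0,"ay": 0,"az": -5},
  {"grip": 1,"tx": 0.01,"ty": 0.36,"tz": 0,"ax": 0,"ay": 0,"az": -2},
  {"grip": 1,"tx": 0,"ty": 0,"tz": 0,"ax": 0,"ay": 0,"az": 0},
])

```text
time: 21.47
tool_pos: [470.0, -72.8, 114.2]
tcp_rot: [179.9, 0.1, 19.7]
ft_force: [-10.8, -5.4, -9.4]
finger_gap: 14.8
```

```bash
python3 lk.py 26
```

```text
21.4667 [470.  -72.8 114.2] [1.799e+02 1.000e-01 1.970e+01] [-10.8  -5.4  -9.4] 14.8 az 200.33175496043708 R 103.37509470563774 [-15.  -7. 112.  -0.  75.  55.]
side center [633.8 -43.1 222. ] px (np.float64(301.4), np.float64(159.2)) angle 118.5 mm 3.95 contrast 51.8
```

step_arm([
  {"grip": 3,"tx": 0,"ty": 0,"tz": 0,"ax": 0,"ay": 0,"az": 0},
  {"grip": 4,"tx": 0,"ty": 0,"tz": 0,"ax": 0,"ay": 0,"az": 0},
  {"grip": 4,"tx": 0,"ty": 0,"tz": 0,"ax": 0,"ay": 0,"az": 0},
  {"grip": 4,"tx": 0,"ty": 0,"tz": -2,"ax": 0,"ay": 0,"az": 0},
  {"grip": 4,"tx": 0,"ty": 0,"tz": -3.5,"ax": 0,"ay": 0,"az": 0},
  {"grip": 4,"tx": 0,"ty": 0,"tz": -3.5,"ax": 0,"ay": 0,"az": 0},
  {"grip": 4,"tx": 0,"ty": 0,"tz": -3.5,"ax": 0,"ay": 0,"az": 0},
  {"grip": 4,"tx": 0,"ty": 0,"tz": -3.5,"ax": 0,"ay": 0,"az": 0},
])

```text
time: 22.23
tool_pos: [471.1, -70.9, 276.9]
tcp_rot: [179.9, -0.2, 19.5]
ft_force: [0.6, -0.4, -0.6]
finger_gap: 40.1
```

```bash
python3 lk.py 27; python3 -c "
from h import *
dialpic('w27')
a=cv2.imread('pics/z26.png');b=cv2.imread('pics/z27.png');cv2.imwrite('pics/zz27.png',cv2.resize(np.hstack([a,b]),(800,333)))"
```

```text
22.2333 [471.1 -70.9 276.9] [179.9  -0.2  19.5] [ 0.6 -0.4 -0.6] 40.1 az 199.55884698870724 R 101.69828748260684 [-15. -13. 100.   0.  92.  56.]
side center [633.7 -43.2 222. ] px (np.float64(301.4), np.float64(159.2)) angle 120.8 mm 4.03 contrast 55.9
22.3333 [474.3 -71.8 282.6] [179.5  -0.8  19.5] [-0.4  1.   0.6] 39.600503219293834
```

View pics/w27.png

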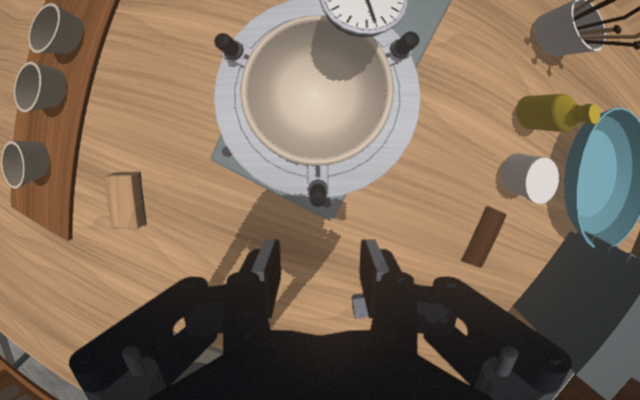

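View pics/zz27.png

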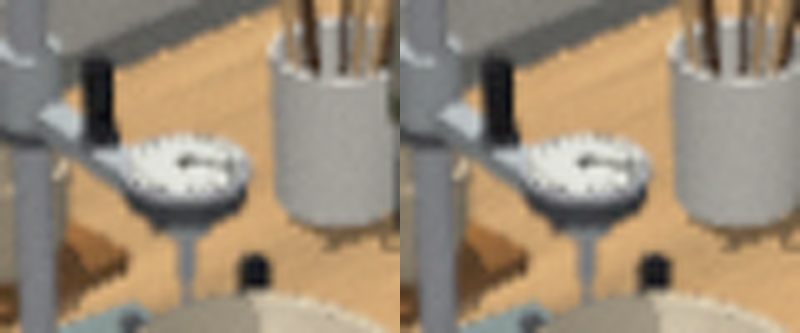

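step_arm([
  {"grip": 4,"tx": 2.5,"ty": 0,"tz": 0,"ax": 0,"ay": 0,"az": 0},
  {"grip": 4,"tx": 2.5,"ty": 0,"tz": 0,"ax": 0,"ay": 0,"az": 0},
  {"grip": 4,"tx": 2,"ty": 0,"tz": 0,"ax": 0,"ay": 0,"az": 0},
  {"grip": 4,"tx": 0,"ty": 0,"tz": 0,"ax": 0,"ay": 0,"az": 0},
  {"grip": 4,"tx": 0,"ty": 0,"tz": 0,"ax": 0,"ay": 0,"az": 0},
])

```text
time: 22.8
tool_pos: [536.5, -47.2, 272.4]
tcp_rot: [-180.0, 0.0, 19.5]
ft_force: [-0.6, -0.5, -0.2]
finger_gap: 39.9
```

```bash
python3 -c "
from h import *
a=dialpic('w28')
cv2.imwrite('pics/w28z.png',cv2.resize(a[0:200,220:480],None,fx=3,fy=3,interpolation=2))"
```

```text
22.8 [536.5 -47.2 272.4] [-180.     0.    19.5] [-0.6 -0.5 -0.2] 39.86266575750582
```

View pics/w28z.png

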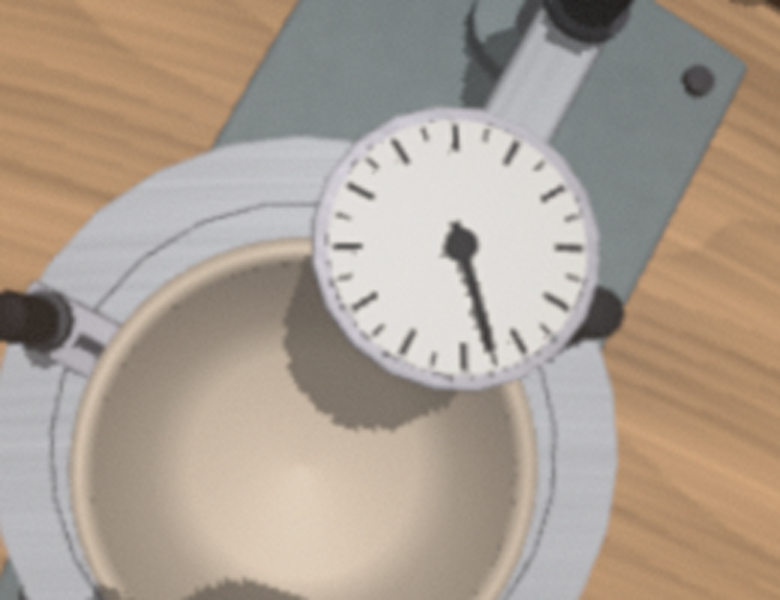

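```bash
python3 -c "
from bench import *
print(hand_in())"
```

```text
the job is handed in; nothing more can be done
None
```

The job is handed in with the rim's highest hump standing under the plunger and the gauge resting on it. `hand_in()` gave no verdict, so I can't confirm that it passed.

**Setting the gauge:** I swung the gauge arm in to its stop and pressed it down until the needle showed 3.0 mm. It eased to about 2.6 mm when I let go of the grip.

**Surveying the rim:** I turned the wheel about 200° clockwise by two of its knobs, reading the dial as I went.

| Turn (clockwise) | Reading | What it was |
|---|---|---|
| Start | about 2.6 mm | lesser hump |
| About 80–120° | 0 mm (plunger free) | hollow |
| About 180° | about 4.5 mm | highest hump |
| About 200° | about 3.2 mm | past the crest |

The rest of the rim, about 160°, was not turned under the plunger. The humps differ by about 1.9 mm, which fits the 2 mm given.

**Leaving it on the crest:** I turned back about 20°. From the readings on either side, that puts the crest within a few degrees of the plunger; the tolerance is 17°.

**Last checks:**
- The close wrist-camera view showed about 4.5 mm, with the arm in line over the rim.
- The gripper was clear at 272 mm height, and the force on it was near zero.
- I touched nothing but the gauge grip and the two knobs.

**Disagreement:** the side-camera readings were off, about 0.5 mm high near zero and about 0.5 mm low near the top (4.0 against 4.5 mm). I used them only to compare spots on the rim and relied on the wrist views for the actual values.

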